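# Hang a fresh tag plate to dry with an S-hook

### The arm

A 7-joint arm with a two-finger parallel gripper is mounted at the origin on a cart in front of the work surface, level with it; the furniture and walls round the work are solid. World frame = base frame: x ahead of the robot, y to its left, z up, the work surface at z = 0. Lengths are in mm, angles in rad, forces in N, time in s.
With the tool pointing down it reaches from about 400 to 875 mm from the base axis. Payload 4.4 kg.
Tool frame: the origin (TCP) lies on the centre line of the jaws, within the pads' length; the fingertips stand 22 mm ahead of it and the grasp point (between the pads) lies 3 mm ahead of it; z points along the fingers, y is the direction in which the jaws open and shut (so a half turn about z gives the same grasp; the last joint's range is limited). The gripper opens to 85 mm and grips with 20 to 120 N. Pads are 22 mm wide; open, the fingers measure 114 mm over their backs; the gripper's body (76 mm by 85 mm) begins 54 mm behind the grasp point. The pads swing forward as they close: fully open they stand 13 mm farther back than shut.
Start: joints at [1.239, 0.628, 0.038, 1.517, -0.027, 0.996, -0.02], TCP at [170.769, -627.18, 253.313] pointing down, gripper open.
Joint ranges: [-3.06, 3.06], [-0.37, 2.12], [-1.25, 1.32], [0.18, 2.47], [-1.1, 4.24], [0.23, 1.98], [-2.94, 2.94]. Speed limits (rad/s): [2.57, 2.57, 3.14, 3.14, 3.14, 3.14, 3.14].

### API

Orientations are given as [roll, pitch, yaw] about the fixed x, y, z axes, in that order (R = Rz(yaw) Ry(pitch) Rx(roll)).
In Python, from cell import ctrl gives the robot as it stands. The module is installed in compiled form; this text tells all that it offers.
- The arm moves only by the tool step_arm, never from a script. Its argument "commands" is a list of rows, each a list of 7 numbers: the shift along the tool's x, y, z in mm, then the turn, a rotation vector about the tool's x, y, z in degrees, then the closure in counts, from 0 (fully open) to 255 (shut). A call has 1 to 8 rows; each row is the pose to reach, as a shift and turn from the pose commanded when the call began, along the tool's axes at that moment; what a row does not reach only later rows make up. A row lasts 1/10 s, in which the tool goes at most 50 mm and 8.59 degrees, less where a joint would pass 70% of its speed; a pose out of reach is approached as far as the arm can. A call with a gripper value outside its range is refused whole. The fingers move at their own pace and stop on an object; the grip force is fixed at half the most. Time passes only in rows, so rows that repeat a pose let the fingers close. It gives the time, the measured TCP pose, the force and the opening at its end, in the units of the state.
- ctrl.read_state(): the state, without advancing time (a new reading comes with each control period).
- ctrl.get_image(name): name is "scene" or "top" or "wrist"; returns the picture (420x560x3 uint8, red, green, blue); there is no depth.
- ctrl.camera_info(name): a dict with "vertical_fov" (degrees; the focal length in pixels is half the picture's height over the tangent of half this angle, whatever the lens; pixels are square), "cx", "cy" (the principal point, pixels), "dist_coeffs" ([k1, k2, p1, p2, k3] as OpenCV has them; the pictures are not rectified), "rvec" (rotation vector, rad) and "tvec" (3), from world to camera coordinates, as OpenCV has them. Camera axes: x right, y down, z forward; pixel columns grow to the right and rows downward; lengths in mm; the calibration is good to about 2 mm. A picture is of the moment at which its call begins: read the wrist's pose just before it. camera_info takes no time and is no camera call; for the wrist camera it gives the pose at the moment of the call.
- ctrl.finish_job(): hands the job in, once; it reports no verdict.
Trained networks look in the newest picture that a camera, given by its name, has taken for a name from the list of things; names that differ only in an ending like _2 or _b are one class to them, and where a whole thing is asked for, a point or a joint stands for the part that bears it (a point fixed in the world has none). Each returns a list of dicts, best first, with "p" (0 to 1); they miss things now and then, are a little off and sometimes report something else, mostly with a low value. They report only what shows in the picture. A call takes as long as a camera call.
- ctrl.spot_in(thing, camera): "point" ([row, column] as shares, 0 to 1, of the picture: columns of its width, rows of its height, amid what is visible of it).
The state is a dict: "clock": time; "qpos": joint angles; "qd": joint speeds; "tau": joint torques, N m; "eef_pos": TCP position; "tool_rot": TCP orientation; "force": force on the tool from outside, world axes, zero at the start; "torque": the same for the moment, N m; "width": finger opening in mm.
Only numpy, scipy, OpenCV 4.12 (cv2) and the standard library are available. Lean on these libraries where they do the work, as an engineer would, in place of code of your own. Each camera call takes 0.05 s, during which the arm holds its last target. There are 200 camera calls.

### The job

The yellow tag plate in the clip stand has just been lacquered, so it must not be touched with the fingers. Take the free S-hook off the drying rail, feel its lower end up from below through the small hole in the plate's swivelling hanger tab without forcing it or prying the plate up in the clip, and draw the plate out of the sprung clip with the hook. Hang it by the hook on a clear part of the drying rail, gently and without dropping the plate, and leave the plate that already hangs there, the bottle and the tin alone.

Things in the scene. Friction and masses are not known exactly. Their poses are not given: they have to be found in the camera images.
- s_hook: Free S-hook hanging on the rail: 5 mm steel wire, red grip; 125 mm high. Origin mid spine, z up, S in its x-z plane, +x away from the robot. Bends of 12 mm radius (wire centre) about x 0, z +48 and -48 mm. Straight spine leans 14.5 deg: (-11.6,+45) to (11.6,-45) mm in x,z. Upper bend goes over to +x, ends at x +11, z +52; lower bend goes under to -x, ends pointing up (point s_hook_tip).
- s_hook_grip (a point): Middle of the S-hook's flat red grip (the hook's origin). The grip is 44 mm long along the slanting spine, 11 mm wide in the plane of the S and 9 mm thick across it (along the hook's y): pinch it across the thickness. A gripper that leans 35 to 45 deg towards the hook's -x side (the robot's side at the rail) stays clear of the bar and of the upper bend.
- s_hook_tip (a point): Centre of the flat cut end of the S-hook's lower end, the end that goes through the hole: at (-12, 0, -42) mm of the hook, wire 5 mm thick, straight for 6 mm below the end.
- s_hook_crook (a point): Inside bottom of the S-hook's lower bend, where the hung tab's hole rests: (0, 0, -57.5) mm of the hook.
- s_hook_crown (a point): Inside top of the S-hook's upper bend, which sits on the rail: (0, 0, +57.5) mm of the hook. To go over the bar the hook must be at least 11 mm above its hanging height.
- tag_plate: Freshly lacquered yellow tag plate, 80 x 34 x 4 mm, about 57 g, bare aluminium strip at its tail, hanger tab at its other end. Origin at the centre of its underside; x along its length from tail to tab, z up; it lies level about 120 mm above the bench. Held only by its tail, about 32 mm deep in the clip: drawn out along its +x it comes free after 25 to 32 mm, then drops and swings down on the hook.
- tag_plate_rivet (a point): Rivet on which the hanger tab swivels in the plate's plane, on the plate's top (plate coordinates 32, 0, 4 mm). Tab: bare aluminium, 3 mm thick (underside at plate z 4 mm), 28 mm wide; its hole, 7 mm in diameter, is centred 22 mm from the rivet, 9 mm from the tab's end. It may stand up to 0.5 rad to either side of the plate's +x; its angle is not reported; it turns stiffly (about 2 N at the hole).
- tag_plate_tail (a point): Middle of the plate's tail edge (plate coordinates -40, 0, 2 mm).
- clip_stand: Clip stand, fixed: round dark foot 92 mm across, thin post, aluminium clip head. Origin at the middle of the foot's underside, z up; the plate points along its +x. Lower jaw: top at z 120 mm, front edge at x +20 mm, low side cheeks that leave the plate 0.5 mm a side. Upper jaw: top at z 134 mm, its thumb lever rises to about 143 mm at the back.
- clip_mouth (a point): Middle of the clip's front edge, at the height of the plate's underside (stand coordinates 20, 0, 120 mm). The sprung upper jaw presses the plate's tail down with about 13 N: pushed up at the tab the plate pries up at 3 to 4 N, giving a few mm, and shifts a mm or two sideways; it takes roughly 4 to 7 N along its length to draw it out.
- drying_rail: Drying rail, fixed: steel bar 10 mm in diameter and 260 mm long on two posts with feet 120 mm long. Origin on the bench under the bar's middle; the bar runs along its y, its centre line 235 mm up. Its -x side faces the robot. A hook hangs with its origin 182.5 mm up, straight below the bar.
- rail_bar (a point): Middle of the rail's bar, on its centre line.
- hook_done: A second S-hook like the first, hanging on the right part of the rail (seen from the robot) with a finished plate on it; leave it alone.
- plate_done: The finished yellow plate that hangs on the second S-hook; leave it alone.
- oil_bottle: Cream plastic bottle with a red nozzle, 46 mm across, 150 mm high, standing on the bench; leave it alone. Origin at the centre of its underside.
- pin_tin: Small flat white tin with a blue lid, 66 x 94 x 30 mm; leave it alone. Origin at the centre of its underside.

How it is judged (in metres and radians):
On the way, in this order (a step that is already met when the one before it is completed fails the run):
1. the S-hook is taken off the rail (contact force between s_hook and drying_rail below 0.05 N and distance of s_hook from where it was at the start of the episode above 0.06 m), for 0.1 s.
2. the hook's lower end, standing up through the tab (at least 3 mm above it), draws the plate by 6 mm or more while its tail is still in the clip (z of s_hook_tip in the frame of tag_plate above 0.01 m and distance between s_hook_tip and tag_plate_rivet between 0.015 and 0.032 m and x of s_hook_tip in the frame of tag_plate above 0.044 m and y of s_hook_tip in the frame of tag_plate between -0.016 and 0.016 m and distance of tag_plate_tail from where it was at the start of the episode above 0.006 m and x of tag_plate_tail in the frame of clip_stand below 0.018 m and distance between tag_plate_tail and clip_mouth below 0.04 m), for 0.05 s.
3. the plate is out of the clip and hangs on the hook's lower bend (distance between s_hook_crook and tag_plate_rivet below 0.032 m and z of tag_plate_rivet in the frame of s_hook below -0.066 m and contact force between tag_plate and clip_stand below 0.05 N and distance of tag_plate_tail from where it was at the start of the episode above 0.05 m), for 0.2 s.
At the end, for the whole second after the job is handed in: The S-hook hangs by its upper bend on the bar (crown within 12 mm of its line, 120 mm of its middle), the plate hangs from the lower bend by its tab (rivet below the crook, within 32 mm), tail down, clear of bench and clip, both nearly still (below 0.08 m/s) (z of s_hook_crown in the frame of drying_rail between 0.232 and 0.25 m and x of s_hook_crown in the frame of drying_rail between -0.012 and 0.012 m and y of s_hook_crown in the frame of drying_rail between -0.12 and 0.12 m and contact force between s_hook and drying_rail above 0.3 N and distance between s_hook_crook and tag_plate_rivet below 0.032 m and z of tag_plate_rivet in the frame of s_hook below -0.066 m and contact force between tag_plate and clip_stand below 0.05 N and linear speed of each of tag_plate, s_hook below 0.08 m/s and height (world z) of tag_plate_tail between 0.01 and 0.06 m); the robot touches nothing.
It fails at once if the fingers or the arm touch the lacquered plate (contact force between any of the fingers, the arm and tag_plate above 0.2 N).
It fails at once if the hook is forced: more than 14 N on the plate or on the rail (contact force between s_hook and tag_plate above 14 N or contact force between s_hook and drying_rail above 14 N).
It fails at once if the plate is pried up or twisted by more than 0.07 rad (4 deg) while its tail is still in the clip (angle between tag_plate's own z axis and vertical above 0.07 rad and x of tag_plate_tail in the frame of clip_stand below 0.006 m and distance between tag_plate_tail and clip_mouth below 0.04 m).
It fails at once if the plate is dropped (its rivet lower than 50 mm over the bench) (height (world z) of tag_plate_rivet below 0.05 m).
It fails at once if the hook or plate that already hung there is knocked (50 mm), or the bottle or tin is shifted by more than 20 mm (distance of any of plate_done, hook_done from where it was at the start of the episode above 0.05 m or distance of any of oil_bottle, pin_tin from where it was at the start of the episode above 0.02 m).
It also fails if it takes over 72 s, if anything falls off the work surface, if the arm or the gripper's body presses on something with over 40 N, if the wrist force passes 120 N, or if a joint passes its speed limit or range.

## Working session

There is one attempt and no reset: what is moved stays moved. The work goes in short steps, Python scripts to look and compute and a tool call to move; the robot and the scene stay as the last step left them, time stands still between calls to the robot, and variables do not carry over. Pictures are saved under pics/ and viewed, and the job is handed in when it is done.

Besides the shell and the picture viewer there is one more tool, called after ">>>" as name([rows], argument=value, ...), one row to a line, values as JSON. step_arm: Moves the arm, as the interface text tells. Its arguments: {"type":"object","properties":{"commands":{"type":"array"}},"required":["commands"]}

```bash
mkdir -p pics; cat > h.py <<'E'
import numpy as np, cv2
from cell import ctrl
from scipy.spatial.transform import Rotation as R
def cam(n):
    i=ctrl.camera_info(n); f=210/np.tan(np.radians(i["vertical_fov"])/2)
    K=np.array([[f,0,i["cx"]],[0,f,i["cy"]],[0,0,1]]); return K,np.array(i["dist_coeffs"],float),np.array(i["rvec"],float),np.array(i["tvec"],float)
def proj(n,P,c=None):
    K,d,r,t=c or cam(n); return cv2.projectPoints(np.array(P,float).reshape(-1,3),r,t,K,d)[0].reshape(-1,2)
def ray(n,uv,c=None):
    K,d,r,t=c or cam(n); x=cv2.undistortPoints(np.array(uv,float).reshape(1,1,2),K,d)[0,0]
    Rm=cv2.Rodrigues(r)[0]; v=Rm.T@np.array([x[0],x[1],1]); return -Rm.T@t.ravel(), v/np.linalg.norm(v)
def onz(n,uv,z,c=None):
    o,v=ray(n,uv,c); return o+v*(z-o[2])/v[2]
def tri(obs):
    A=np.zeros((3,3));b=np.zeros(3);L=[]
    for n,uv,*c in obs:
        o,v=ray(n,uv,*c);M=np.eye(3)-np.outer(v,v);A+=M;b+=M@o;L.append((o,v))
    p=np.linalg.solve(A,b); return p,[np.linalg.norm(np.cross(p-o,v)) for o,v in L]
def pic(n,name,crop=None,s=1):
    im=ctrl.get_image(n); 
    if crop: r0,r1,c0,c1=crop; im2=im[r0:r1,c0:c1]
    else: im2=im
    if s!=1: im2=cv2.resize(im2,None,fx=s,fy=s,interpolation=cv2.INTER_CUBIC)
    cv2.imwrite("pics/"+name+".png",im2[:,:,::-1]); np.save("pics/"+name+".npy",im); return im
def spot(t,n):
    return [(round(q["p"],2),round(q["point"][1]*560,1),round(q["point"][0]*420,1)) for q in ctrl.spot_in(t,n)[:3]]
E
python3 - <<'E'
from h import *
for n in ("scene","top","wrist"):
    pic(n,n+"0"); K,d,r,t=cam(n); print(n,K[0,0],K[:2,2],d,"pos",(-cv2.Rodrigues(r)[0].T@t.ravel()).round(),"fwd",cv2.Rodrigues(r)[0][2].round(2))
for n in ("scene","top"):
    for t in ["s_hook","s_hook_grip","s_hook_tip","tag_plate","tag_plate_rivet","tag_plate_tail","clip_stand","clip_mouth","drying_rail","rail_bar","hook_done","plate_done","oil_bottle","pin_tin"]:
        print(n,t,spot(t,n))
print(ctrl.read_state())
E
```

```text
scene 519.8921931312641 [274.14209543 205.49748959] [-0.06314613  0.          0.          0.          0.        ] pos [ 99. 834. 610.] fwd [ 0.43 -0.76 -0.48]
top 384.2131796878378 [278.69919897 212.69599152] [-0.08198995  0.          0.          0.          0.        ] pos [ 377.  104. 1011.] fwd [ 0.16 -0.02 -0.99]
wrist 326.99104784851704 [279.77422217 203.39188756] [-0.06321544  0.          0.          0.          0.        ] pos [ 241. -607.  373.] fwd [-0.28 -0.07 -0.96]
scene s_hook [(0.8, 212.7, 171.4)]
scene s_hook_grip [(0.7, 323.1, 203.4)]
scene s_hook_tip [(0.49, 212.9, 170.6)]
scene tag_plate [(0.69, 320.2, 201.1)]
scene tag_plate_rivet [(0.77, 320.6, 206.0), (0.56, 297.8, 327.9)]
scene tag_plate_tail [(0.87, 320.2, 204.2)]
scene clip_stand [(0.55, 326.7, 235.0)]
scene clip_mouth [(0.88, 327.6, 235.0)]
scene drying_rail []
scene rail_bar [(0.55, 184.3, 218.1)]
scene hook_done [(0.49, 235.6, 150.8), (0.44, 211.7, 174.5)]
scene plate_done [(0.29, 211.6, 168.9)]
scene oil_bottle [(0.26, 186.3, 214.2), (0.17, 214.8, 171.2)]
scene pin_tin [(0.58, 213.5, 171.3), (0.56, 298.6, 
[... 646 characters left out ...]
39.8)]
{'clock': 1.55, 'qpos': array([ 1.23921445,  0.62839281,  0.03850275,  1.51736706, -0.02699129,
        0.99631641, -0.01998538]), 'qd': array([ 2.57440727e-04, -7.10888436e-04,  1.99771539e-03, -1.51965332e-04,
       -7.46266459e-04,  4.96193696e-06, -1.42205373e-03]), 'tau': array([ 7.97359917e-05, -5.63271546e+01,  1.22568693e+00, -1.93780535e+01,
        1.08491539e-02,  1.50252665e-03, -6.77402028e-06]), 'eef_pos': array([ 170.7607062 , -627.19619549,  253.3286992 ]), 'tool_rot': array([ 3.14155853e+00, -2.88976122e-05,  2.65774748e-01]), 'force': array([ 0.02361096,  1.03685017, -0.37640375]), 'torque': array([ 0.00380328,  0.00908857, -0.04544766]), 'width': 85.40864247586836}
```

View pics/scene0.png

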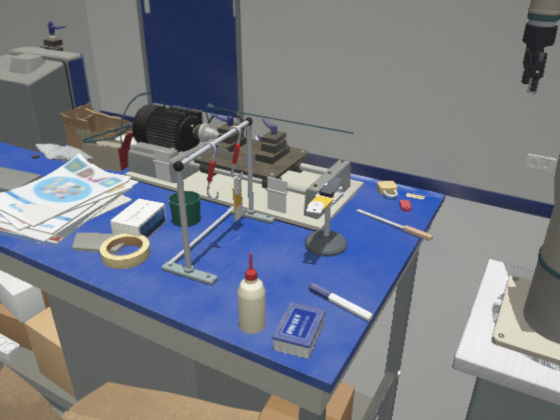

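View pics/top0.png

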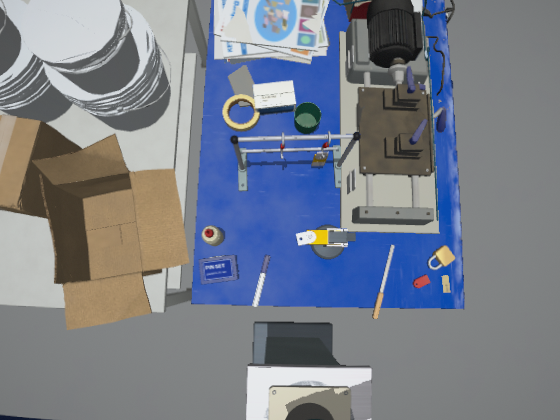

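```bash
python3 - <<'E'
import cv2
a=cv2.imread("pics/scene0.png")[120:280,150:370]; b=cv2.imread("pics/top0.png")[100:280,190:390]
cv2.imwrite("pics/sc.png",cv2.resize(a,None,fx=3.6,fy=3.6,interpolation=2)); cv2.imwrite("pics/tc.png",cv2.resize(b,None,fx=3.3,fy=3.3,interpolation=2))
E
```

```text
(no output)
```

View pics/sc.png

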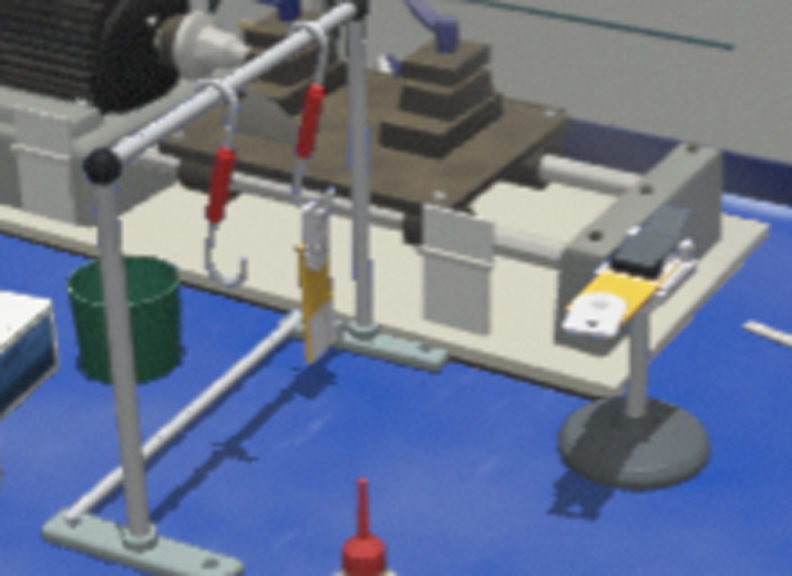

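View pics/tc.png

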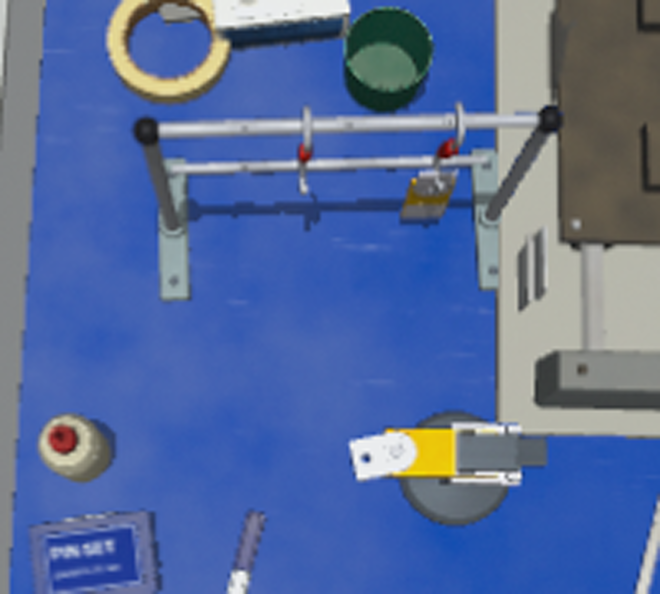

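The scene view shows the free hook at (211,171) and the clip plate at (320,204). The done hook and plate hang at (238,195), on the right part of the rail. The top view confirms the plate points image-left, with its tab hole near (301,239). Next I'll measure these.

```bash
python3 - <<'E'
from h import *
S=lambda x,y:(x/3.6+150,y/3.6+120); T=lambda x,y:(x/3.3+190,y/3.3+100)
for k,s,t in [("knobL",S(102,165),T(146,130)),("knobR",S(358,3),T(549,118)),("grip",S(220,185),T(304,155)),("tip",S(243,262),T(303,190)),("hole",S(590,322),T(366,458)),("rivet",S(604,301),T(399,452)),("jawfront",S(650,265),T(457,453)),("bottle",S(363,480),T(62,438)),]:
    p,e=tri([("scene",s),("top",t)]); print(k,p.round(1),np.round(e,1))
for k,t,z in [("foot",T(455,467),10),("hole",T(366,458),127),("rivet",T(399,452),127),("jaw",T(457,453),130),("c1",T(456,430),124),("c2",T(456,476),124),("lever",T(545,452),140),("crown",T(306,122),240),("barL",T(160,131),240),("barR",T(535,120),240),("bottletop",T(62,438),150),("tinc",T(95,553),30),("donehook",T(459,118),240),("cheek1",T(521,425),124),("cheek2",T(521,483),124)]: print(k,onz("top",t,z).round(1))
E
```

```text
knobL [659.3 189.4 235.4] [0.2 0.2]
knobR [674.5 -70.6 236.3] [1.2 1.2]
grip [664.7  87.1 181.8] [0.7 0.7]
tip [653.6  86.1 137. ] [0.3 0.3]
hole [463.4  37.4 126.4] [0.3 0.3]
rivet [467.3  14.  127.2] [0.6 0.6]
jawfront [463.3 -27.6 132. ] [4.7 4.7]
bottle [471.9 248.5 145.6] [2.6 2.6]
foot [469.  -42.3  10. ]
hole [463.1  37.3 127. ]
rivet [467.9  14.2 127. ]
jaw [467.9 -26.2 130. ]
c1 [484.8 -26.3 124. ]
c2 [452.2 -26.4 124. ]
lever [469.  -86.1 140. ]
crown [666.1  87.1 240. ]
barL [657.4 180.  240. ]
barR [672.5 -60.2 240. ]
bottletop [469.1 246.6 150. ]
tinc [394.  236.8  30. ]
donehook [672.1 -11.  240. ]
cheek1 [489.5 -72.6 124. ]
cheek2 [448.4 -72.4 124. ]
```

Checks: the knobs come out at z 235, the hook grip at 182 and the tab at 126–127, all as specified. So the rail is yawed +3.3°, the hook is at (665,87), and the plate points to about +y with its hole at (463,37). I'll move to a pre-grasp with a 42° lean.

```bash
cat >> h.py <<'E'
def hookR(yaw): return R.from_euler("z",yaw,degrees=True)
def toolR(yaw,lean=42):   # tool orientation for a hook of this yaw (deg)
    s,c=np.sin(np.radians(lean)),np.cos(np.radians(lean))
    return hookR(yaw)*R.from_matrix(np.array([[c,0,s],[0,-1,0],[s,0,-c]]))
def go(pos,Rt,st=None,base=None):
    st=st or ctrl.read_state()
    p0,R0=base or (st["eef_pos"],R.from_euler("xyz",st["tool_rot"]))
    print("row",R0.inv().apply(np.array(pos)-p0).round(1),np.degrees((R0.inv()*Rt).as_rotvec()).round(2))
E
python3 - <<'E'
from h import *
Rt=toolR(3.3); g=np.array([664.8,87.1,182])+hookR(3.3).apply([1.3,0,-5])
print(g,Rt.apply([0,0,1])); go(g-Rt.apply([0,0,103]),Rt)
E
```

```text
[666.09784436  87.17483324 177.        ] [ 0.66802107  0.03851785 -0.74314483]
row [ 5.981e+02 -5.734e+02 -2.000e-01] [-4.37 41.84 11.39]
```

>>> step_arm([
  [300, -290, -30, 0, 0, 5, 0],
  [300, -290, -30, 0, 0, 5, 0],
  [300, -290, -30, 0, 0, 5, 0],
  [300, -290, -30, 0, 0, 5, 0],
  [598, -573, 0, -4.4, 41.8, 11.4, 0],
  [598, -573, 0, -4.4, 41.8, 11.4, 0],
  [598, -573, 0, -4.4, 41.8, 11.4, 0],
  [598, -573, 0, -4.4, 41.8, 11.4, 0],
])

```text
clock: 2.35
eef_pos: [367.5, -304.0, 264.0]
tool_rot: [3.134, -0.527, 0.106]
force: [1.6, 0.2, -0.1]
width: 85.3
```

```bash
python3 - <<'E'
from h import *
s=ctrl.read_state();print(s["qpos"].round(2))
Rt=toolR(3.3); g=np.array([664.8,87.1,182])+hookR(3.3).apply([1.3,0,-5])
go(g-Rt.apply([0,0,103]),Rt)
E
```

```text
[ 1.28  0.33 -0.45  2.25 -0.82  0.39  0.14]
row [ 227.8 -361.7  141.7] [-1.2  11.81  2.31]
```

>>> step_arm([
  [228, -362, 142, -1, 0, 2, 0],
  [228, -362, 142, -1, 0, 2, 0],
  [228, -362, 142, -1, 0, 2, 0],
  [228, -362, 142, -1, 0, 2, 0],
  [228, -362, 142, -1.2, 11.8, 2.3, 0],
  [228, -362, 142, -1.2, 11.8, 2.3, 0],
  [228, -362, 142, -1.2, 11.8, 2.3, 0],
  [228, -362, 142, -1.2, 11.8, 2.3, 0],
])

```text
clock: 3.15
eef_pos: [520.1, -94.1, 353.0]
tool_rot: [-3.125, -0.669, 0.057]
force: [0.7, -0.8, -0.1]
width: 85.3
```

```bash
python3 - <<'E'
from h import *
s=ctrl.read_state();print(s["qpos"].round(2))
Rt=toolR(3.3); g=np.array([664.8,87.1,182])+hookR(3.3).apply([1.3,0,-5])
go(g-Rt.apply([0,0,103]),Rt)
E
```

```text
[ 0.25  0.13 -0.    2.26 -1.1   0.23 -0.23]
row [   6.6 -170.3  135. ] [-0.95  3.64 -0.05]
```

Joints 5 and 6 ran into their limits. I'll fit a kinematic model from the states so far so I can plan a branch within range.

```bash
cat > kin.py <<'E'
import numpy as np, itertools
from scipy.spatial.transform import Rotation as R
from scipy.optimize import least_squares
lo=np.array([-3.06,-.37,-1.25,.18,-1.1,.23,-2.94]);hi=np.array([3.06,2.12,1.32,2.47,4.24,1.98,2.94])
def fk(q,sg,C,l):
    A=R.identity();p=np.array([l[4],l[5],l[0]])
    for i in range(7):
        A=A*R.from_euler("y" if i%2 else "z",(1 if i%2 else sg[i//2])*q[i])
        if i==2:p=p+A.apply([l[6],0,l[1]])
        if i==4:p=p+A.apply([l[7],0,l[2]])
        if i==6:p=p+A.apply([0,0,l[3]])
    return p,A*C
E
python3 - <<'E'
from kin import *
from cell import ctrl
s=ctrl.read_state()
D=[(np.array([1.23921445,.62839281,.03850275,1.51736706,-.02699129,.99631641,-.01998538]),[170.761,-627.196,253.329],[3.14155853,0,.265775]),
 (np.array([1.28,.33,-.45,2.25,-.82,.39,.14]),[367.5,-304,264],[3.134,-.527,.106]),(s["qpos"],s["eef_pos"],s["tool_rot"])]
best=[]
for sg in itertools.product([1,-1],repeat=4):
    Rs=[R.from_euler("xyz",d[2]) for d in D]
    A=[fk(d[0],sg,R.identity(),np.zeros(8))[1] for d in D]
    C=A[0].inv()*Rs[0]
    e=[np.degrees((a*C*r.inv()).magnitude()) for a,r in zip(A,Rs)]
    best.append((max(e),sg,C.as_euler("xyz",degrees=True).round(2)))
best.sort(key=lambda b:b[0]);print(best[:3])
sg=best[0][1];C=R.from_euler("z",round(best[0][2][2]/90)*90,degrees=True)
f=lambda l:np.concatenate([(fk(d[0],sg,C,np.r_[l,np.zeros(4)])[0]-d[1])*w for d,w in zip(D,(1,.3,1))])
r=least_squares(f,[285,420,314,300]);print(r.x.round(1),r.fun.round(1))
f2=lambda l:np.concatenate([(fk(d[0],sg,C,np.r_[l[:4],0,0,l[4:]])[0]-d[1])*w for d,w in zip(D,(1,.3,1))])
r=least_squares(f2,[285,420,314,300,0,0]);print(r.x.round(1),r.fun.round(1))
E
```

```text
[(np.float64(0.3665296436714213), (-1, -1, -1, -1), array([-0., -0., 90.])), (np.float64(24.622686011845435), (-1, -1, -1, 1), array([-0.  , -0.  , 92.29])), (np.float64(26.000490365446286), (1, 1, 1, 1), array([  -0.  ,   -0.  , -120.46]))]
[346.7 533.  404.7 296.9] [27.   5.   7.6  4.7  3.4 -0.6 -0.4 22.3 -7.5]
[ 668.2 -173.8  492.9 -420.5  514.1  146.5] [  6.8   3.8   2.    0.2 -13.7   2.4   0.7   4.2  -2.8]
```

```bash
cat > kin.py <<'E'
import numpy as np
from scipy.spatial.transform import Rotation as R
from scipy.optimize import least_squares
lo=np.array([-3.06,-.37,-1.25,.18,-1.1,.23,-2.94]);hi=np.array([3.06,2.12,1.32,2.47,4.24,1.98,2.94])
C=R.from_euler("z",90,degrees=True)
def fk(q,l):
    A=R.identity();p=np.array([0,0,l[0]])
    for i in range(7):
        A=A*R.from_euler("y" if i%2 else "z",q[i] if i%2 else -q[i])
        if i==1:p=p+A.apply([0,l[4],0])
        if i==2:p=p+A.apply([0,0,l[1]])
        if i==3:p=p+A.apply([0,l[5],0])
        if i==4:p=p+A.apply([0,0,l[2]])
        if i==5:p=p+A.apply([0,l[6],0])
        if i==6:p=p+A.apply([0,0,l[3]])
    return p,A*C
E
python3 - <<'E'
from kin import *
from cell import ctrl
s=ctrl.read_state()
D=[(np.array([1.23921445,.62839281,.03850275,1.51736706,-.02699129,.99631641,-.01998538]),[170.761,-627.196,253.329]),
 (np.array([1.28,.33,-.45,2.25,-.82,.39,.14]),[367.5,-304,264]),(s["qpos"],s["eef_pos"])]
f=lambda l:np.concatenate([(fk(d[0],l)[0]-d[1])*w for d,w in zip(D,(1,.3,1))]+[(l-[350,533,405,300,-15,-15,0])*.001])
r=least_squares(f,[346,533,405,300,-15,-15,0]);print(r.x.round(2),r.fun.round(2)); np.save("l.npy",r.x)
print(repr(s["qpos"]),s["eef_pos"])
E
```

```text
[ 3.3677e+02  5.5859e+02  3.8241e+02  3.2786e+02 -1.3110e+01 -1.4500e+01
 -4.4000e-01] [-0.01  0.03  0.01 -0.1  -0.24  0.5   0.05  0.04 -0.16 -0.01  0.03 -0.02
  0.03  0.    0.   -0.  ]
array([ 2.54873440e-01,  1.34835218e-01, -8.99061063e-04,  2.25780820e+00,
       -1.09918929e+00,  2.33231557e-01, -2.34858722e-01]) [520.14842217 -94.06106163 353.04801552]
```

```bash
cat >> kin.py <<'E'
l0=np.load("l.npy")
def ik(p,Rt,q0,wq=1e-3):
    f=lambda q:np.r_[(fk(q,l0)[0]-p)/100,(fk(q,l0)[1]*Rt.inv()).as_rotvec()*3,(q-q0)*wq]
    r=least_squares(f,np.clip(q0,lo+.01,hi-.01),bounds=(lo,hi)); 
    a,b=fk(r.x,l0); return r.x,np.linalg.norm(a-p),np.degrees((b*Rt.inv()).magnitude())
def margin(q): return np.min(np.minimum(q-lo,hi-q))
def allik(p,Rt,n=60,seed=0):
    g=np.random.default_rng(seed);S=[]
    for _ in range(n):
        q,e,a=ik(p,Rt,g.uniform(lo,hi))
        if e<2 and a<1.5 and margin(q)>.06:S.append((margin(q),q))
    S.sort(key=lambda s:-s[0]);return S
E
python3 - <<'E'
from h import *; from kin import *
Rr=toolR(3.3); g=np.array([666.1,87.2,177.])
Rc=toolR(93.3)
def T(hookpos,yaw): 
    Rt=toolR(yaw); return hookpos+hookR(yaw).apply([1.3,0,-5])-Rt.apply([0,0,3]),Rt
for nm,(p,Rt) in {"pre":(g-Rr.apply([0,0,103]),Rr),"rail":T(np.array([664.8,87,182]),3.3),"clip":T(np.array([463,49,165]),91)}.items():
    print(nm)
    for m,q in allik(p,Rt)[:7]: print(round(m,2),q.round(2))
E
```

```text
pre
0.19 [ 0.41  0.58 -0.96  2.28  2.03  0.69  2.62]
0.19 [ 0.35  0.54 -0.85  2.28  2.08  0.62  2.56]
0.19 [ 0.34  0.54 -0.85  2.28  2.08  0.62  2.56]
0.19 [ 0.34  0.54 -0.84  2.28  2.08  0.62  2.56]
0.18 [ 0.22  0.49 -0.66  2.29  2.17  0.53  2.44]
0.18 [ 0.19  0.48 -0.62  2.29  2.19  0.51  2.41]
0.18 [ 0.11  0.46 -0.5   2.29  2.27  0.46  2.33]
rail
0.3 [ 0.34  0.79 -0.87  2.17  2.18  0.76  2.59]
0.3 [ 0.31  0.78 -0.82  2.17  2.21  0.73  2.56]
0.29 [ 0.24  0.74 -0.7   2.18  2.26  0.67  2.47]
0.29 [ 0.24  0.73 -0.7   2.18  2.26  0.67  2.47]
0.29 [ 0.2   0.72 -0.64  2.18  2.3   0.63  2.41]
0.29 [ 0.13  0.69 -0.52  2.18  2.37  0.58  2.31]
0.29 [ 0.07  0.67 -0.44  2.18  2.43  0.54  2.22]
clip
0.41 [ 0.64  0.75 -0.51  2.06 -0.61  0.67  0.77]
0.4 [ 0.6   0.74 -0.46  2.07 -0.66  0.69  0.82]
0.4 [ 0.6   0.74 -0.46  2.07 -0.66  0.69  0.82]
0.39 [ 0.72  0.79 -0.66  2.06 -0.46  0.62  0.61]
0.36 [ 0.79  0.83 -0.78  2.06 -0.31  0.59  0.46]
0.23 [ 0.92  0.94 -1.02  2.06  0.06  0.58  0.08]
0.18 [ 0.94  0.97 -1.07  2.06  0.16  0.58 -0.02]
```

```bash
cat > plan.py <<'E'
from h import *; from kin import *
fl=R.from_euler("z",180,degrees=True)
def T(hp,yaw,lean,flip,back=0):
    Rt=toolR(yaw,lean); 
    p=hp+hookR(yaw).apply([1.3,0,-5])-Rt.apply([0,0,3+back]); return p,(Rt*fl if flip else Rt)
E
cat > a.py <<'E'
from plan import *
from multiprocessing import Pool
def job(a):
    lean,flip=a; rr=allik(*T(np.array([664.8,87,182.]),3.3,lean,flip),n=40)
    out=[]
    for yaw in (65,91,115):
        hp=np.array([463.3,37.4,165])+hookR(yaw).apply([12,0,0])
        cc=allik(*T(hp,yaw,lean,flip),n=40)
        if rr and cc:
            m=min(((np.abs(b[1]-a[1]).max(),i,j) for i,a in enumerate(rr) for j,b in enumerate(cc)))
            out.append((round(m[0],2),lean,flip,yaw,rr[m[1]][1].round(2),cc[m[2]][1].round(2),round(rr[m[1]][0],2),round(cc[m[2]][0],2)))
    return out
if __name__=="__main__":
    with Pool() as P:
        for o in sorted(sum(P.map(job,[(l,f) for l in (35,40,45) for f in (0,1)]),[]),key=lambda o:o[0]): print(*o)
E
nproc; time OMP_NUM_THREADS=1 python3 a.py
```

```text
4
2.13 40 0 115 [-0.    0.64 -0.32  2.16  2.45  0.44  2.18] [ 0.86  1.08 -1.18  1.86  0.35  0.98  0.06] 0.21 0.07
2.15 35 0 115 [ 0.2   0.69 -0.62  2.08  1.95  0.48  2.75] [ 0.56  0.78 -0.6   1.91 -0.17  0.86  0.6 ] 0.19 0.56
2.15 35 1 115 [ 0.17  0.67 -0.57  2.08  1.97  0.45 -0.42] [ 0.57  0.79 -0.64  1.9  -0.14  0.86 -2.57] 0.22 0.37
2.15 40 1 115 [ 0.14  0.68 -0.54  2.15  2.27  0.53 -0.74] [ 0.77  0.96 -0.96  1.87  0.12  0.92 -2.84] 0.3 0.1
2.18 45 1 115 [ 0.34  0.82 -0.87  2.21  2.29  0.84 -0.63] [ 0.8   1.02 -0.99  1.83  0.1   0.97 -2.81] 0.26 0.13
2.2 45 0 115 [ 0.16  0.72 -0.58  2.22  2.44  0.69  2.26] [ 0.85  1.09 -1.12  1.83  0.24  1.    0.18] 0.25 0.13
2.25 40 0 91 [-0.1   0.63 -0.18  2.16  2.6   0.39  2.  ] [ 0.97  1.02 -1.17  2.06  0.36  0.61 -0.25] 0.16 0.08
2.28 45 0 91 [ 0.16  0.72 -0.58  2.22  2.44  0.69  2.26] [ 0.97  1.02 -1.1   2.05  0.16  0.6  -0.01] 0.25 0.15
2.32 35 1 91 [ 0.3   0.73 -0.78  2.08  1.9   0.59 -0.3 ] [ 0.63  0.71 -0.59  2.08 -0.42  0.58 -2.62] 0.36 0.32
2.36 35 0 91 [ 0.2   0.69 -0.62  2.08  1.95  0.48  2.75] [ 0.63  0.72 -0.6   2.08 -0.42  0.58  0.52] 0.19 0.35
2.48 40 1 91 [ 0.49  0.95 -1.18  2.14  2.02  0.98 -0.28] [ 0.7   0.77 -0.64  2.07 -0.45  0.61 -2.55] 0.07 0.38
2.67 45 1 91 [ 0.46  0.94 -1.11  2.21  2.2   1.01 -0.45] [ 0.76  0.83 -0.68  2.05 -0.47  0.64 -2.5 ] 0.14 0.41
real	3m15.752s
user	9m42.052s
sys	0m0.565s
```

```bash
cat >> plan.py <<'E'
def rows(q0,q1,per=8,maxdeg=7.5,maxmm=40,start=0):
    N=1
    while True:
        Q=[q0+(q1-q0)*i/N for i in range(N+1)];F=[fk(q,l0) for q in Q]
        if max(np.degrees((F[i][1].inv()*F[i+1][1]).magnitude()) for i in range(N))<maxdeg and max(np.linalg.norm(F[i+1][0]-F[i][0]) for i in range(N))<maxmm: break
        N+=1
    print("N",N)
    for k in range(0,N,per):
        p0,R0=F[k]; print("call",[r for r in [[*R0.inv().apply(F[i][0]-p0).round(0),*np.degrees((R0.inv()*F[i][1]).as_rotvec()).round(1)] for i in range(k+1,min(k+per,N)+1)]] if k==start else "", "tcp",F[min(k+per,N)][0].round(0),"q",Q[min(k+per,N)].round(2),"flange",(F[min(k+per,N)][0]-F[min(k+per,N)][1].apply([0,0,200])).round(0))
E
python3 - <<'E'
from plan import *
np.set_printoptions(suppress=True)
s=ctrl.read_state();q=s["qpos"]
p,Rt=T(np.array([664.8,87,182.]),3.3,42,1,back=100)
S=[]
for q5 in (1.7,1.9,2.1,2.3):
  for q3 in (-.4,-.6,-.8):
    S.append(ik(p,Rt,np.array([.3,.6,q3,2.25,q5,.5,-.5]),.02))
for x in S: print(x[0].round(2),round(x[1],1),round(x[2],1),round(margin(x[0]),2))
S=[x for x in S if x[1]<3]; b=max(S,key=lambda x:margin(x[0]))[0]
b2=ik(p,Rt,b)[0]; np.save("qpre.npy",b2); print(b2.round(3)); rows(q,b2)
E
```

```text
[ 0.27  0.51 -0.73  2.29  2.13  0.56 -0.65] 0.0 0.0 0.18
[ 0.32  0.53 -0.81  2.29  2.09  0.6  -0.61] 0.0 0.0 0.18
[ 0.37  0.55 -0.88  2.28  2.06  0.64 -0.56] 0.0 0.0 0.19
[ 0.25  0.5  -0.7   2.29  2.15  0.54 -0.68] 0.0 0.0 0.18
[ 0.3   0.52 -0.77  2.29  2.11  0.58 -0.63] 0.0 0.0 0.18
[ 0.35  0.54 -0.85  2.28  2.07  0.62 -0.58] 0.0 0.0 0.19
[ 0.22  0.49 -0.65  2.29  2.17  0.52 -0.71] 0.0 0.0 0.18
[ 0.27  0.51 -0.73  2.29  2.13  0.56 -0.66] 0.0 0.0 0.18
[ 0.32  0.53 -0.81  2.29  2.09  0.6  -0.6 ] 0.0 0.0 0.18
[ 0.19  0.48 -0.61  2.29  2.2   0.51 -0.74] 0.0 0.0 0.18
[ 0.24  0.5  -0.69  2.29  2.15  0.54 -0.68] 0.0 0.0 0.18
[ 0.3   0.52 -0.77  2.29  2.11  0.58 -0.63] 0.0 0.0 0.18
[ 0.368  0.553 -0.885  2.284  2.059  0.641 -0.561]
N 27
call [[np.float64(-13.0), np.float64(-16.0), np.float64(8.0), np.float64(1.9), np.float64(-2.5), np.float64(-6.8)], [np.float64(-28.0), np.float64(-31.0), np.float64(15.0), np.float64(3.8), np.float64(-5.0), np.float64(-13.5)], [np.float64(-43.0), np.float64(-44.0), np.float64(20.0), np.float64(5.8), np.float64(-7.4), np.float64(-20.2)], [np.float64(-58.0), 
[... 230 characters left out ...]
oat64(-71.0), np.float64(32.0), np.float64(11.4), np.float64(-14.0), np.float64(-40.5)], [np.float64(-102.0), np.float64(-76.0), np.float64(35.0), np.float64(13.1), np.float64(-16.0), np.float64(-47.3)], [np.float64(-115.0), np.float64(-79.0), np.float64(37.0), np.float64(14.8), np.float64(-17.9), np.float64(-54.2)]] tcp [448. -19. 253.] q [ 0.29  0.26 -0.26  2.27 -0.16  0.35 -0.33] flange [393. -41. 444.]
call  tcp [440. -35. 209.] q [ 0.32  0.38 -0.52  2.27  0.77  0.48 -0.43] flange [402. -13. 404.]
call  tcp [553.  19. 226.] q [ 0.36  0.51 -0.79  2.28  1.71  0.6  -0.52] flange [448.  40. 395.]
call  tcp [597.  83. 254.] q [ 0.37  0.55 -0.88  2.28  2.06  0.64 -0.56] flange [464.  75. 402.]
```

>>> step_arm([
  [-13, -16, 4, 1.9, -2.5, -6.8, 0],
  [-28, -31, 5, 3.8, -5, -13.5, 0],
  [-43, -44, 5, 5.8, -7.4, -20.2, 0],
  [-58, -55, 5, 7.7, -9.7, -27, 0],
  [-73, -64, 4, 9.6, -11.9, -33.8, 0],
  [-88, -71, 2, 11.4, -14, -40.5, 0],
  [-102, -76, 5, 13.1, -16, -47.3, 0],
  [-115, -79, 7, 14.8, -17.9, -54.2, 0],
])

```text
clock: 3.95
eef_pos: [427.8, -19.8, 275.8]
tool_rot: [2.954, -0.233, 1.079]
force: [0.3, -0.8, -0.3]
width: 85.0
```

```bash
python3 - <<'E'
from plan import *
s=ctrl.read_state();q=s["qpos"];print(q.round(2),fk(q,l0)[0]-s["eef_pos"]); print(s["eef_pos"],s["tool_rot"])
rows(q,np.load("qpre.npy"))
E
```

```text
[ 0.04  0.18  0.05  2.28 -0.35  0.44 -0.13] [ 0.12664578 -0.00585415 -0.1409123 ]
[427.84584288 -19.75894177 275.75838095] [ 2.95409602 -0.23257806  1.07933639]
N 19
call [[np.float64(-9.0), np.float64(-10.0), np.float64(9.0), np.float64(1.8), np.float64(-2.8), np.float64(-6.7)], [np.float64(-18.0), np.float64(-17.0), np.float64(16.0), np.float64(3.3), np.float64(-5.5), np.float64(-13.4)], [np.float64(-27.0), np.float64(-21.0), np.float64(23.0), np.float64(4.7), np.float64(-8.0), np.float64(-20.2)], [np.float64(-35.0), np.float64(-22.0), np.float64(28.0), np.float64(5.8), np.float64(-10.4), np.float64(-27.0)], [np.float64(-41.0), np.float64(-20.0), np.float64(34.0), np.float64(6.6), np.float64(-12.6), np.float64(-33.8)], [np.float64(-46.0), np.float64(-17.0), np.float64(39.0), np.float64(7.2), np.float64(-14.6), np.float64(-40.7)], [np.float64(-49.0), np.float64(-10.0), np.float64(44.0), np.float64(7.4), np.float64(-16.4), np.float64(-47.5)], [np.float64(-49.0), np.float64(-2.0), np.float64(49.0), np.float64(7.2), np.float64(-18.0), np.float64(-54.3)]] tcp [417. -55. 217.] q [ 0.18  0.34 -0.34  2.28  0.67  0.52 -0.31] flange [390. -19. 412.]
call  tcp [549.   8. 225.] q [ 0.32  0.49 -0.74  2.28  1.68  0.61 -0.49] flange [446.  37. 394.]
call  tcp [597.  83. 254.] q [ 0.37  0.55 -0.88  2.28  2.06  0.64 -0.56] flange [464.  75. 402.]
```

>>> step_arm([
  [-9, -10, 4, 1.8, -2.8, -6.7, 0],
  [-18, -17, 8, 3.3, -5.5, -13.4, 0],
  [-27, -21, 10, 4.7, -8, -20.2, 0],
  [-35, -22, 12, 5.8, -10.4, -27, 0],
  [-41, -20, 14, 6.6, -12.6, -33.8, 0],
  [-46, -17, 16, 7.2, -14.6, -40.7, 0],
  [-49, -10, 20, 7.4, -16.4, -47.5, 0],
  [-49, -2, 25, 7.2, -18, -54.3, 0],
])

```text
clock: 4.75
eef_pos: [411.1, -58.2, 240.4]
tool_rot: [3.086, 0.225, 1.973]
force: [-0.3, -0.6, 0.2]
width: 85.1
```

```bash
python3 - <<'E'
from plan import *
s=ctrl.read_state();q=s["qpos"];print(q.round(2)); print(s["eef_pos"],s["tool_rot"])
rows(q,np.load("qpre.npy"))
E
```

```text
[-0.17  0.27  0.11  2.27  0.35  0.49  0.05]
[411.13766549 -58.2276657  240.37522321] [3.08625247 0.22473956 1.9734415 ]
N 12
call [[np.float64(-5.0), np.float64(1.0), np.float64(8.0), np.float64(1.2), np.float64(-2.1), np.float64(-6.4)], [np.float64(-9.0), np.float64(6.0), np.float64(15.0), np.float64(1.8), np.float64(-4.2), np.float64(-12.7)], [np.float64(-14.0), np.float64(14.0), np.float64(22.0), np.float64(1.8), np.float64(-6.3), np.float64(-18.9)], [np.float64(-17.0), np.float64(27.0), np.float64(27.0), np.float64(1.0), np.float64(-8.4), np.float64(-25.0)], [np.float64(-18.0), np.float64(44.0), np.float64(31.0), np.float64(-0.4), np.float64(-10.4), np.float64(-30.9)], [np.float64(-17.0), np.float64(65.0), np.float64(34.0), np.float64(-2.5), np.float64(-12.3), np.float64(-36.6)], [np.float64(-13.0), np.float64(88.0), np.float64(35.0), np.float64(-5.3), np.float64(-14.2), np.float64(-42.0)], [np.float64(-6.0), np.float64(114.0), np.float64(33.0), np.float64(-8.9), np.float64(-16.1), np.float64(-47.2)]] tcp [522. -24. 216.] q [ 0.19  0.46 -0.55  2.28  1.49  0.59 -0.36] flange [437.  25. 390.]
call  tcp [597.  83. 254.] q [ 0.37  0.55 -0.88  2.28  2.06  0.64 -0.56] flange [464.  75. 402.]
```

>>> step_arm([
  [-5, 1, 3, 1.2, -2.1, -6.4, 0],
  [-9, 6, 5, 1.8, -4.2, -12.7, 0],
  [-14, 14, 6, 1.8, -6.3, -18.9, 0],
  [-17, 27, 8, 1, -8.4, -25, 0],
  [-18, 44, 9, -0.4, -10.4, -30.9, 0],
  [-17, 65, 11, -2.5, -12.3, -36.6, 0],
  [-13, 88, 12, -5.3, -14.2, -42, 0],
  [-6, 114, 14, -8.9, -16.1, -47.2, 0],
])

```text
clock: 5.55
eef_pos: [520.3, -19.8, 234.5]
tool_rot: [-3.028, 0.5, 2.862]
force: [2.0, -0.6, -0.2]
width: 84.9
```

```bash
python3 - <<'E'
from plan import *
s=ctrl.read_state();q=s["qpos"];print(q.round(2)); print(s["eef_pos"],s["tool_rot"])
rows(q,np.load("qpre.npy"))
E
```

```text
[-0.44  0.38  0.28  2.28  1.2   0.24 -0.08]
[520.25605191 -19.76599675 234.47557971] [-3.02805422  0.50048404  2.86150557]
N 8
call [[np.float64(9.0), np.float64(6.0), np.float64(11.0), np.float64(0.1), np.float64(0.8), np.float64(-3.7)], [np.float64(13.0), np.float64(14.0), np.float64(20.0), np.float64(-0.4), np.float64(1.0), np.float64(-7.0)], [np.float64(14.0), np.float64(25.0), np.float64(26.0), np.float64(-1.7), np.float64(0.4), np.float64(-10.0)], [np.float64(11.0), np.float64(40.0), np.float64(29.0), np.float64(-3.6), np.float64(-1.0), np.float64(-12.3)], [np.float64(3.0), np.float64(57.0), np.float64(29.0), np.float64(-6.3), np.float64(-3.2), np.float64(-14.1)], [np.float64(-10.0), np.float64(77.0), np.float64(23.0), np.float64(-9.5), np.float64(-6.1), np.float64(-15.2)], [np.float64(-27.0), np.float64(98.0), np.float64(11.0), np.float64(-13.3), np.float64(-9.7), np.float64(-15.5)], [np.float64(-49.0), np.float64(120.0), np.float64(-9.0), np.float64(-17.7), np.float64(-14.1), np.float64(-15.1)]] tcp [597.  83. 254.] q [ 0.37  0.55 -0.88  2.28  2.06  0.64 -0.56] flange [464.  75. 402.]
```

>>> step_arm([
  [9, 6, 11, 0.1, 0.8, -3.7, 0],
  [13, 14, 20, -0.4, 1, -7, 0],
  [14, 25, 26, -1.7, 0.4, -10, 0],
  [11, 40, 29, -3.6, -1, -12.3, 0],
  [3, 57, 29, -6.3, -3.2, -14.1, 0],
  [-10, 77, 23, -9.5, -6.1, -15.2, 0],
  [-27, 98, 11, -13.3, -9.7, -15.5, 0],
  [-49, 120, -9, -17.7, -14.1, -15.1, 0],
])

```text
clock: 6.35
eef_pos: [596.7, 83.4, 253.7]
tool_rot: [3.138, 0.733, -3.087]
force: [1.0, -0.2, 0.1]
width: 85.6
```

```bash
python3 - <<'E'
from plan import *
s=ctrl.read_state();q=s["qpos"];print(q.round(2)); print(s["eef_pos"],s["tool_rot"])
p,Rt=T(np.array([664.8,87,182.]),3.3,42,1,back=100); go(p,Rt)
pic("wrist","w1"); print(spot("s_hook_grip","wrist"),spot("s_hook_tip","wrist"))
print(proj("wrist",[[664.8,87,182],[653,86.3,140],[664.8,87,235]]))
E
```

```text
[ 0.    0.44 -0.35  2.3   2.38  0.41 -0.95]
[596.72512629  83.39809929 253.70411202] [ 3.13823048  0.73302032 -3.08710925]
row [-0.3 -0.3  0.5] [ 0.07 -0.   -0.13]
[(0.72, 278.1, 229.9)] [(0.83, 280.4, 229.2)]
[[281.31108924 216.62876637]
 [281.13381343 159.68269809]
 [281.52078973 290.439571  ]]
```

View pics/w1.png

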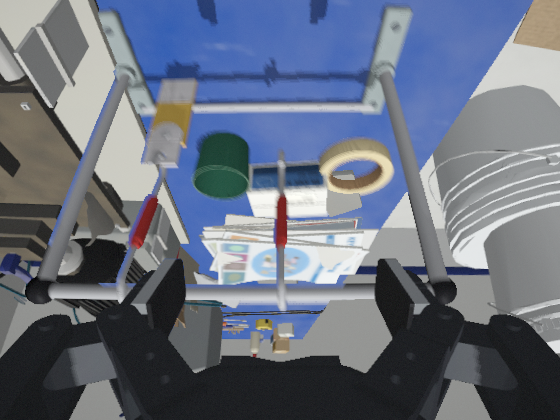

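The wrist view shows the hook dead centre (grip at (281,221), bar at row 292), within 1–3 mm of the prediction. I'll approach straight in and close.

>>> step_arm([
  [0, 0, 25, 0, 0, 0, 0],
  [0, 0, 50, 0, 0, 0, 0],
  [0, 0, 70, 0, 0, 0, 0],
  [0, 0, 85, 0, 0, 0, 0],
  [0, 0, 95, 0, 0, 0, 0],
  [0, 0, 100, 0, 0, 0, 0],
  [0, 0, 100, 0, 0, 0, 120],
  [0, 0, 100, 0, 0, 0, 200],
])

```text
clock: 7.3
eef_pos: [662.6, 86.0, 179.0]
tool_rot: [-3.141, 0.731, -3.087]
force: [-0.1, 1.3, -0.3]
width: 58.9
```

>>> step_arm([
  [0, 0, 0, 0, 0, 0, 225],
  [0, 0, 0, 0, 0, 0, 240],
  [0, 0, 0, 0, 0, 0, 255],
  [0, 0, 0, 0, 0, 0, 255],
  [0, 0, 0, 0, 0, 0, 255],
])

```text
clock: 7.8
eef_pos: [663.2, 85.8, 179.1]
tool_rot: [3.142, 0.732, -3.087]
force: [-0.1, -0.6, 1.9]
width: 7.9
```

```bash
python3 - <<'E'
from h import *
s=ctrl.read_state(); print(s["qpos"].round(2),s["force"],s["width"])
im=pic("wrist","w2"); pic("scene","s2",(110,220,150,300),5)
R0=R.from_euler("xyz",s["tool_rot"])
print("up10 fwd in tool", R0.inv().apply([0,0,1]).round(3), R0.inv().apply(hookR(3.3).apply([1,0,0])).round(3))
E
```

```text
[ 0.03  0.66 -0.37  2.19  2.48  0.52 -0.98] [-0.12284722 -0.64764029  1.90152474] 7.914758883781705
up10 fwd in tool [-0.668  0.    -0.744] [-0.744  0.003  0.668]
```

View pics/w2.png

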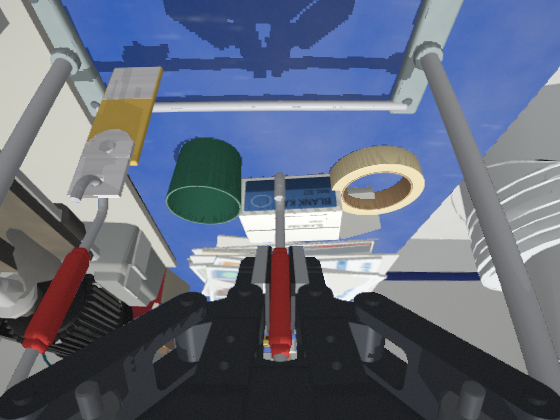

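View pics/s2.png

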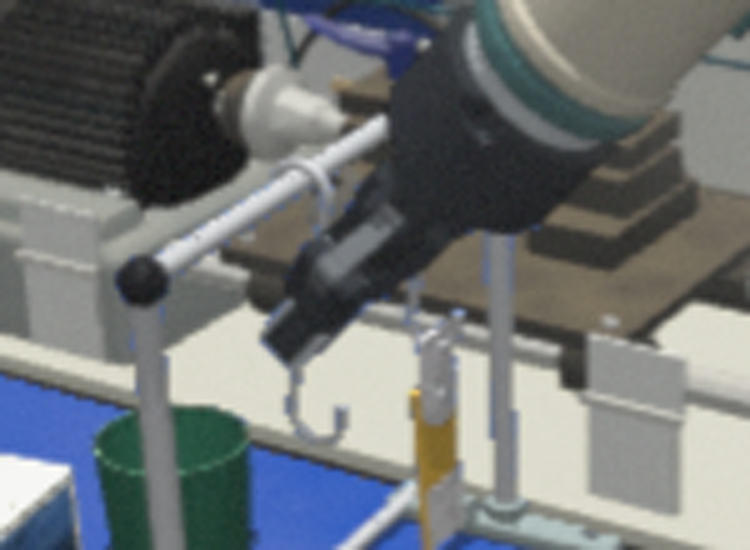

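Gripped (width 7.9). Lift 20 mm off the bar, then back off towards the robot.

>>> step_arm([
  [-4, 0, -4, 0, 0, 0, 255],
  [-9, 0, -10, 0, 0, 0, 255],
  [-13, 0, -15, 0, 0, 0, 255],
  [-14, 0, -16, 0, 0, 0, 255],
  [0, 0, -28, 0, 0, 0, 255],
  [15, 0, -42, 0, 0, 0, 255],
  [38, 0, -62, 0, 0, 0, 255],
  [60, 0, -82, 0, 0, 0, 255],
])

```text
clock: 8.7
eef_pos: [562.7, 80.4, 200.0]
tool_rot: [3.141, 0.731, -3.088]
force: [-0.0, 0.3, -0.1]
width: 8.3
```

```bash
cat > b.py <<'E'
from plan import *
np.set_printoptions(suppress=True)
s=ctrl.read_state();q=s["qpos"];print(q.round(2),s["eef_pos"],s["tool_rot"])
yaw=91; hp=np.array([463.3,37.4,127])+hookR(yaw).apply([12+3,0,0]); hp[2]=127+42-50   # pre-insert: tip 50 below tab top... 
hp[2]=260
p,Rt=T(hp,yaw,42,1)
best=None
for q5 in (-.7,-.4,0,.3):
    x=ik(p,Rt,np.array([.7,.7,-.6,2.1,q5,.6,-2.5]),.02); print(x[0].round(2),round(x[1],1),round(x[2],1))
    if x[1]<4 and (best is None or np.abs(x[0]-q).max()<np.abs(best-q).max()): best=x[0]
best=ik(p,Rt,best)[0];np.save("qclip.npy",best);rows(q,best)
E
python3 b.py
```

```text
[ 0.05  0.56 -0.46  2.42  2.5   0.65 -1.09] [562.72148007  80.37582219 200.03497545] [ 3.14113958  0.73110522 -3.08750852]
[ 0.68  0.59 -0.58  2.01 -0.56  0.85 -2.54] 0.0 0.0
[ 0.73  0.61 -0.66  2.01 -0.5   0.83 -2.6 ] 0.0 0.0
[ 0.8   0.64 -0.77  2.   -0.42  0.8  -2.7 ] 0.0 0.0
[ 0.85  0.67 -0.87  2.   -0.33  0.78 -2.78] 0.0 0.0
N 38
call [[np.float64(0.0), np.float64(-18.0), np.float64(3.0), np.float64(2.6), np.float64(0.5), np.float64(6.9)], [np.float64(1.0), np.float64(-36.0), np.float64(4.0), np.float64(5.1), np.float64(1.0), np.float64(13.9)], [np.float64(4.0), np.float64(-53.0), np.float64(6.0), np.float64(7.7), np.float64(1.3), np.float64(20.8)], [np.float64(7.0), np.float64(-70.0), np.float64(6.0), np.float64(10.2), np.float64(1.6), np.float64(27.8)], [np.float64(12.0), np.float64(-86.0), np.float64(6.0), np.float64(12.8), np.float64(1.8), np.float64(34.8)], [np.float64(18.0), np.float64(-101.0), np.float64(5.0), np.float64(15.4), np.float64(2.0), np.float64(41.7)], [np.float64(24.0), np.float64(-115.0), np.float64(3.0), np.float64(18.0), np.float64(2.1), np.float64(48.7)], [np.float64(32.0), np.float64(-128.0), np.float64(1.0), np.float64(20.6), np.float64(2.1), np.float64(55.6)]] tcp [546. -48. 178.] q [ 0.22  0.58 -0.55  2.34  1.9   0.68 -1.45] flange [446.   3. 343.]
call  tcp [ 474. -107.  151.] q [ 0.39  0.61 -0.63  2.25  1.31  0.7  -1.8 ] flange [438. -46. 338.]
call  tcp [410. -78. 144.] q [ 0.56  0.63 -0.72  2.16  0.71  0.73 -2.16] flange [430. -66. 343.]
call  tcp [409.   2. 185.] q [ 0.73  0.66 -0.8   2.07  0.11  0.76 -2.52] flange [441. -71. 369.]
call  tcp [463.  52. 257.] q [ 0.85  0.67 -0.87  2.   -0.33  0.78 -2.78] flange [465. -82. 406.]
```

```bash
cat > c.py <<'E'
from plan import *
np.set_printoptions(suppress=True)
s=ctrl.read_state();q=s["qpos"];b=np.load("qclip.npy")
Z=290
W=[(np.array([545,60,Z]),fk(q,l0)[1])]
pe,Re=fk(b,l0)
N=34
for i in range(1,N+1):
    t=i/N; W.append((np.array([545,60,Z])*(1-t)+np.array([463,30,Z])*t-np.array([0,40,0])*np.sin(np.pi*t), fk(q+(b-q)*t,l0)[1]))
W.append((pe,Re))
x=q
for i,(p,Rt) in enumerate(W):
    x,e,a=ik(p,Rt,x,.03)
    hk=p+Rt.apply([0,0,3])  # grip point
    fr=Rt.apply([1,0,0]);H=Rt*fl*toolR(0).inv()  # hook frame
    low=min((hk+H.apply(v))[2] for v in ([-12,0,-37],[0,0,-57],[0,0,68]))
    if i%3==0 or e>2 or i>N-1: print(i,p.round(0),x.round(2),round(e,1),round(a,1),round(margin(x),2),"low",low.round(0))
E
python3 c.py
```

```text
0 [545  60 290] [ 0.04  0.29 -0.34  2.38  2.38  0.33 -0.95] 0.0 0.0 0.09 low 231.0
3 [538.  46. 290.] [-0.14  0.28 -0.22  2.34  1.83  0.39 -0.9 ] 0.0 0.0 0.13 low 231.0
6 [531.  34. 290.] [-0.19  0.29 -0.22  2.27  1.37  0.5  -0.9 ] 0.0 0.0 0.2 low 233.0
9 [523.  22. 290.] [-0.19  0.31 -0.23  2.17  1.03  0.62 -0.99] 0.0 0.0 0.3 low 236.0
12 [516.  14. 290.] [-0.17  0.33 -0.22  2.07  0.77  0.74 -1.13] 0.0 0.0 0.4 low 239.0
15 [509.   7. 290.] [-0.14  0.36 -0.19  1.97  0.54  0.85 -1.29] 0.0 0.0 0.5 low 241.0
18 [502.   4. 290.] [-0.1   0.38 -0.15  1.88  0.33  0.94 -1.46] 0.0 0.0 0.59 low 242.0
21 [494.   4. 290.] [-0.04  0.41 -0.1   1.82  0.13  1.02 -1.64] 0.0 0.0 0.65 low 241.0
24 [487.   7. 290.] [ 0.02  0.43 -0.06  1.79 -0.07  1.07 -1.82] 0.0 0.0 0.68 low 239.0
27 [480.  12. 290.] [ 0.1   0.45 -0.02  1.8  -0.27  1.11 -1.98] 0.0 0.0 0.67 low 236.0
30 [473.  19. 290.] [ 0.18  0.46  0.02  1.85 -0.49  1.13 -2.13] 0.0 0.0 0.61 low 233.0
33 [465.  27. 290.] [ 0.27  0.48  0.04  1.93 -0.71  1.14 -2.24] 0.0 0.0 0.39 low 231.0
34 [463.  30. 290.] [ 0.3   0.49  0.05  1.97 -0.79  1.14 -2.27] 0.0 0.0 0.31 low 231.0
35 [463.  52. 257.] [ 0.27  0.53  0.02  2.02 -0.84  1.05 -2.22] 0.0 0.0 0.26 low 198.0
```

```bash
python3 - <<'E'
from plan import *
A=np.array([545,60,290.]);B=np.array([463,30,290.])
s=ctrl.read_state(); P=[s["eef_pos"]]
for i in range(1,35):
    t=i/34; p=A*(1-t)+B*t-np.array([0,40,0])*np.sin(np.pi*t)
    u=min(1,i/5); P.append(P[0]*(1-u)+p*u if u<1 else p)
for k in range(0,34,8):
    R0=R.from_euler("z",-8*k,degrees=True)*R.from_euler("xyz",s["tool_rot"])
    print([[int(v) for v in R0.inv().apply(P[i]-P[k]).round(0)]+[round(5.34*(i-k),1),0,round(5.95*(i-k),1),255] for i in range(k+1,min(k+9,35))])
E
```

```text
[[-9, -5, -16, 5.3, 0, 6.0, 255], [-17, -11, -33, 10.7, 0, 11.9, 255], [-24, -20, -51, 16.0, 0, 17.9, 255], [-31, -29, -69, 21.4, 0, 23.8, 255], [-36, -41, -88, 26.7, 0, 29.8, 255], [-34, -45, -90, 32.0, 0, 35.7, 255], [-32, -49, -92, 37.4, 0, 41.6, 255], [-30, -52, -94, 42.7, 0, 47.6, 255]]
[[-1, -4, 1, 5.3, 0, 6.0, 255], [-3, -7, 2, 10.7, 0, 11.9, 255], [-4, -11, 3, 16.0, 0, 17.9, 255], [-5, -14, 4, 21.4, 0, 23.8, 255], [-5, -18, 5, 26.7, 0, 29.8, 255], [-6, -21, 5, 32.0, 0, 35.7, 255], [-6, -24, 5, 37.4, 0, 41.6, 255], [-6, -27, 5, 42.7, 0, 47.6, 255]]
[[-2, -1, 1, 5.3, 0, 6.0, 255], [-3, -3, 3, 10.7, 0, 11.9, 255], [-4, -5, 4, 16.0, 0, 17.9, 255], [-5, -7, 5, 21.4, 0, 23.8, 255], [-6, -9, 6, 26.7, 0, 29.8, 255], [-7, -11, 6, 32.0, 0, 35.7, 255], [-7, -14, 7, 37.4, 0, 41.6, 255], [-8, -16, 7, 42.7, 0, 47.6, 255]]
[[-2, -1, 2, 5.3, 0, 6.0, 255], [-4, -2, 4, 10.7, 0, 11.9, 255], [-6, -4, 5, 16.0, 0, 17.9, 255], [-8, -6, 7, 21.4, 0, 23.8, 255], [-10, -8, 9, 26.7, 0, 29.8, 255], [-12, -10, 11, 32.0, 0, 35.7, 255], [-14, -12, 13, 37.4, 0, 41.6, 255], [-16, -14, 15, 42.7, 0, 47.6, 255]]
[[-3, 1, 2, 5.3, 0, 6.0, 255], [-5, 3, 5, 10.7, 0, 11.9, 255]]
```

>>> step_arm([
  [-9, -5, -16, 5.3, 0, 6, 255],
  [-17, -11, -33, 10.7, 0, 11.9, 255],
  [-24, -20, -51, 16, 0, 17.9, 255],
  [-31, -29, -69, 21.4, 0, 23.8, 255],
  [-36, -41, -88, 26.7, 0, 29.8, 255],
  [-34, -45, -90, 32, 0, 35.7, 255],
  [-32, -49, -92, 37.4, 0, 41.6, 255],
  [-30, -52, -94, 42.7, 0, 47.6, 255],
])

```text
clock: 9.5
eef_pos: [525.6, 27.2, 290.3]
tool_rot: [3.141, 0.73, 2.095]
force: [0.8, -0.8, -1.0]
width: 8.1
```

>>> step_arm([
  [-1, -4, 1, 5.3, 0, 6, 255],
  [-3, -7, 2, 10.7, 0, 11.9, 255],
  [-4, -11, 3, 16, 0, 17.9, 255],
  [-5, -14, 4, 21.4, 0, 23.8, 255],
  [-5, -18, 5, 26.7, 0, 29.8, 255],
  [-6, -21, 5, 32, 0, 35.7, 255],
  [-6, -24, 5, 37.4, 0, 41.6, 255],
  [-6, -27, 5, 42.7, 0, 47.6, 255],
])

```text
clock: 10.3
eef_pos: [506.9, 6.8, 289.9]
tool_rot: [-3.14, 0.731, 0.98]
force: [0.7, -0.3, -0.7]
width: 8.4
```

```bash
python3 - <<'E'
from plan import *
s=ctrl.read_state();print(s["qpos"].round(2),s["eef_pos"],s["tool_rot"], s["width"])
Rt=R.from_euler("xyz",s["tool_rot"]); print((Rt*fl*toolR(0).inv()).as_euler("xyz",degrees=True).round(1))
E
```

```text
[-0.33  0.69 -0.01  1.55  0.42  1.54 -1.08] [506.9266695    6.80396228 289.87349418] [-3.14039975  0.73050807  0.98023975] 8.395885440911208
[-1.000e-01  1.000e-01 -1.239e+02]
```

>>> step_arm([
  [-2, -1, 1, 5.3, 0, 6, 255],
  [-3, -3, 3, 10.7, 0, 11.9, 255],
  [-4, -5, 4, 16, 0, 17.9, 255],
  [-5, -7, 5, 21.4, 0, 23.8, 255],
  [-6, -9, 6, 26.7, 0, 29.8, 255],
  [-7, -11, 6, 32, 0, 35.7, 255],
  [-7, -14, 7, 37.4, 0, 41.6, 255],
  [-8, -16, 7, 42.7, 0, 47.6, 255],
])

```text
clock: 11.1
eef_pos: [487.8, 6.2, 289.8]
tool_rot: [-3.141, 0.732, -0.137]
force: [0.3, 0.2, 0.2]
width: 7.7
```

>>> step_arm([
  [-2, -1, 2, 5.3, 0, 6, 255],
  [-4, -2, 4, 10.7, 0, 11.9, 255],
  [-6, -4, 5, 16, 0, 17.9, 255],
  [-8, -6, 7, 21.4, 0, 23.8, 255],
  [-10, -8, 9, 26.7, 0, 29.8, 255],
  [-12, -10, 11, 32, 0, 35.7, 255],
  [-14, -12, 13, 37.4, 0, 41.6, 255],
  [-16, -14, 15, 42.7, 0, 47.6, 255],
])

```text
clock: 11.9
eef_pos: [467.8, 22.2, 289.7]
tool_rot: [3.141, 0.73, -1.255]
force: [-0.6, 0.1, -0.8]
width: 8.1
```

```bash
python3 - <<'E'
from plan import *
s=ctrl.read_state();print(s["qpos"].round(2),s["eef_pos"],s["tool_rot"], s["width"])
Rt=R.from_euler("xyz",s["tool_rot"]); print((Rt*fl*toolR(0).inv()).as_euler("xyz",degrees=True).round(1))
pic("wrist","w3");pic("top","t3",(130,310,210,410),4); pic("scene","s3",(50,260,230,430),3.8)
E
```

```text
[ 0.04  0.6   0.38  1.81 -0.74  1.41 -2.04] [467.84689469  22.21936031 289.66670673] [ 3.14121733  0.7304516  -1.25489089] 8.085941436631273
[0.000e+00 1.000e-01 1.081e+02]
```

View pics/w3.png

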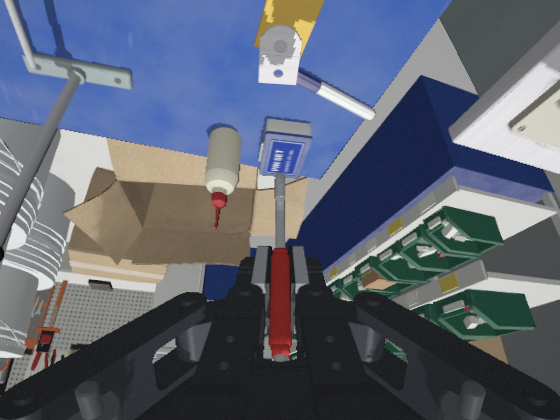

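View pics/t3.png

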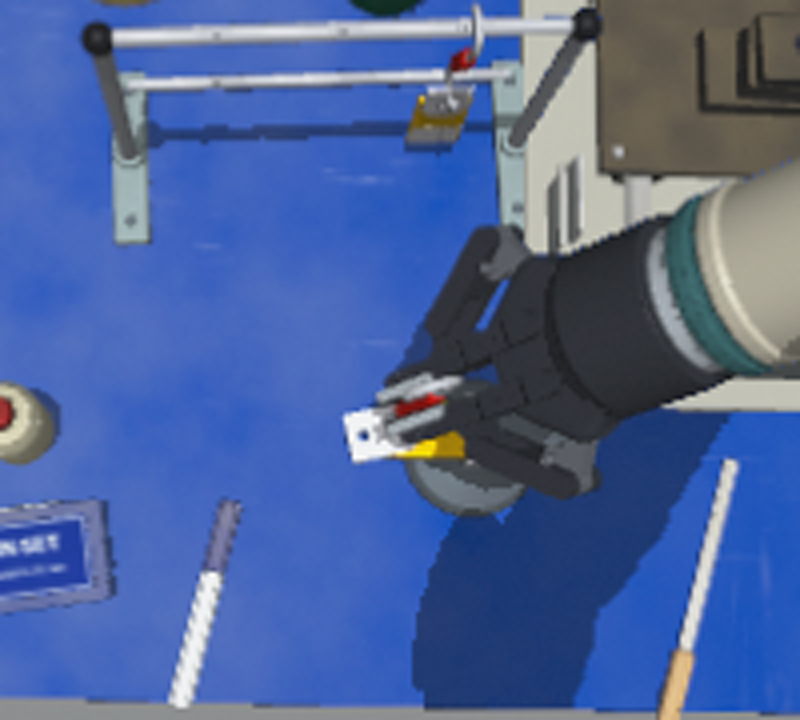

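View pics/s3.png

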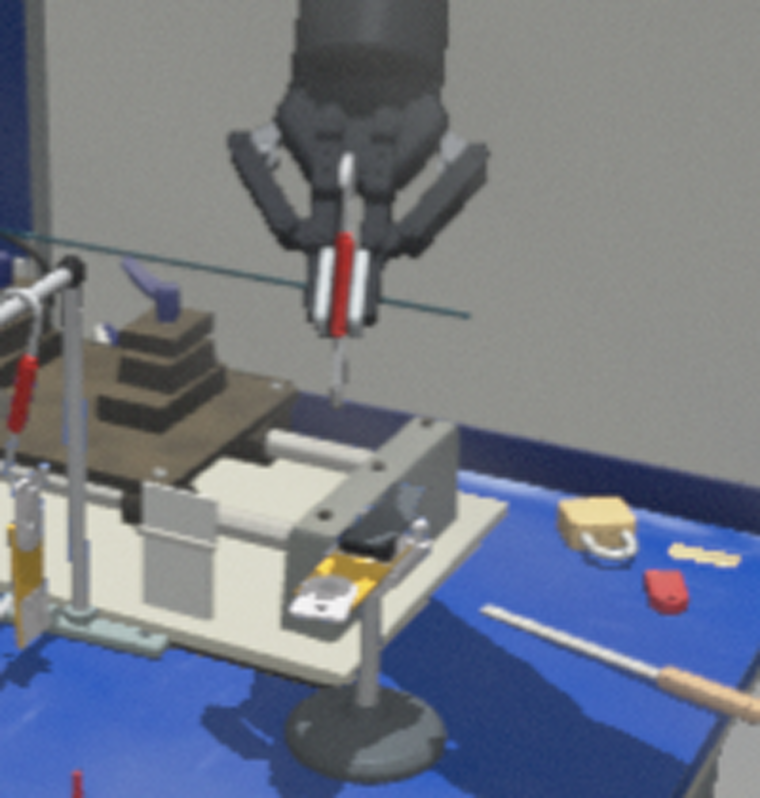

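```bash
python3 - <<'E'
from plan import *
im=np.load("pics/w3.npy"); a=cv2.resize(im[0:110,220:340],None,fx=5,fy=5,interpolation=2); b=cv2.resize(im[150:260,240:320],None,fx=5,fy=5,interpolation=2)
cv2.imwrite("pics/w3z.png",np.hstack([a,b])[:,:,::-1][:, :1000]) 
E
python3 - <<'E'
import sys; sys.path.insert(0,".")
E
```

```text
(no output)
```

View pics/w3z.png

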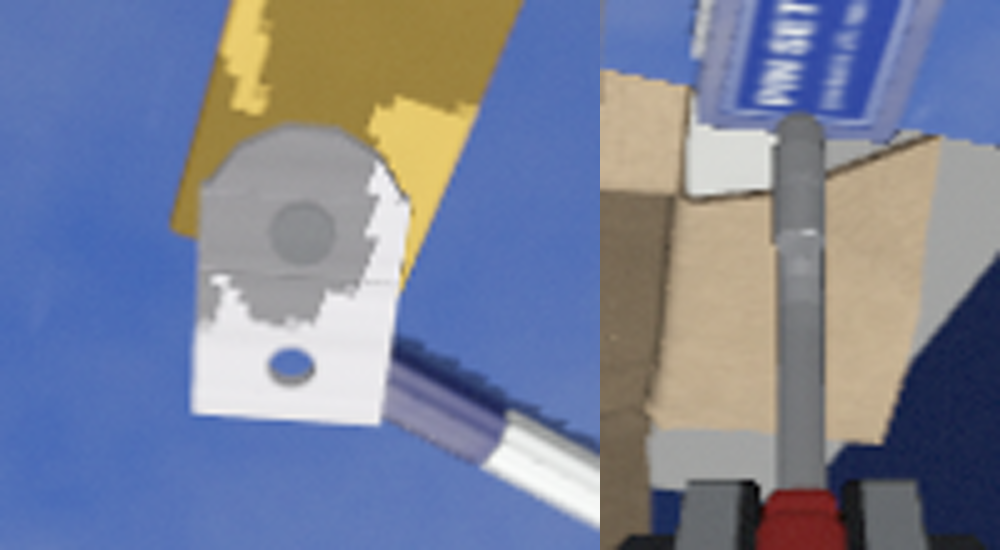

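```bash
python3 - <<'E'
from plan import *
s=ctrl.read_state(); Rt=R.from_euler("xyz",s["tool_rot"]); H=Rt*fl*toolR(0).inv()
c=cam("wrist")
print("hole",onz("wrist",(278.2,73.4),127).round(1),"rivet",onz("wrist",(280.4,46.4),127).round(1))
g=s["eef_pos"]+Rt.apply([0,0,3])  # grip pt = hook + (1.3,0,-5)
for d in ([1.3,0,-5],):
    o=g-H.apply(d)
    print("hook o",o.round(1)); 
    for n,v in [("tip",[-12,0,-42]),("tiptop",[-12,0,-42]),("bendlow",[0,0,-62.5]),("bend-45",[-10.25,0,-58.25]),("gripmid",[0,0,0]),("crown out",[0,0,62.5])]:
        print(n,(o+H.apply(v)).round(1),proj("wrist",o+H.apply(v),c).round(1),proj("scene",o+H.apply(v)).round(1))
E
```

```text
hole [463.1  39.7 127. ] rivet [468.5  18.7 127. ]
hook o [466.9  23.  293. ]
tip [470.7  11.5 251.1] [[281.2 193.4]] [[318.7 143.7]]
tiptop [470.7  11.5 251.1] [[281.2 193.4]] [[318.7 143.7]]
bendlow [466.9  22.9 230.5] [[281.  172.8]] [[317.6 156.4]]
bend-45 [470.2  13.1 234.8] [[281.1 167. ]] [[318.3 152.2]]
gripmid [466.9  23.  293. ] [[281.4 294.1]] [[318.8 124.3]]
crown out [466.8  23.1 355.5] [[282.  479.3]] [[320.   90.2]]
```

```bash
cat > hk.py <<'E'
from plan import *
def wire():
    a=np.radians(np.arange(-180,1,5)) # lower bend from tip side (-x) under to +x
    b=np.array([[12*np.cos(t),0,-48+12*np.sin(t)] for t in a]); return b
def feats(d,tilt,st,c):
    Rt=R.from_euler("xyz",st["tool_rot"]);H=Rt*fl*toolR(0).inv()*R.from_euler("y",tilt,degrees=True)
    g=st["eef_pos"]+Rt.apply([0,0,3]); o=g-(Rt*fl*toolR(0).inv()).apply(d)
    # tilt about the grasp point
    o=g-H.apply(d)
    P=lambda v:o+H.apply(v)
    bend=np.vstack([proj("wrist",P(v+2.5*np.array([v[0]/12,0,(v[2]+48)/12])),c) for v in wire()])
    tipe=[proj("wrist",P([-12+e,0,-42]),c)[0] for e in(-2.5,0,2.5)]
    gl=[proj("wrist",P(np.array([5.5,0,-21.3])+np.array([e*-.97,0,e*-.25])),c)[0] for e in(-5.5,5.5)]
    return o,P([-12,0,-42]),bend[:,1].min(),[t[1] for t in tipe],[t[1] for t in gl],tipe[1][0]
E
python3 - <<'E'
from hk import *
s=ctrl.read_state();c=cam("wrist")
for d in ([1.3,0,-5],[-.1,0,-5.6]):
  for tl in (-4,-2,0,2,4):
    o,t,b,te,gl,col=feats(d,tl,s,c);print(d,tl,t.round(1),"bend",round(b,1),"tip",np.round(te,1),"griplow",np.round(gl,1),round(col,1))
im=np.load("pics/s3.npy") if 0 else np.load("pics/s3.npy")
cv2.imwrite("pics/s3z.png",cv2.resize(im[75:175,280:360],None,fx=7,fy=6,interpolation=2)[:,:,::-1])
im=np.load("pics/w3.npy");cv2.imwrite("pics/w3y.png",cv2.resize(im[160:270,250:310],None,fx=6,fy=6,interpolation=0)[:,:,::-1])
E
```

```text
[1.3, 0, -5] -4 [469.9  14.  250.2] bend 170.6 tip [191.7 195.  198.3] griplow [261.  245.3] 281.2
[1.3, 0, -5] -2 [470.3  12.7 250.6] bend 168.7 tip [191.  194.2 197.3] griplow [259.9 244.7] 281.2
[1.3, 0, -5] 0 [470.7  11.5 251.1] bend 166.8 tip [190.3 193.4 196.4] griplow [258.8 244.2] 281.2
[1.3, 0, -5] 2 [471.1  10.3 251.5] bend 165.0 tip [189.8 192.8 195.7] griplow [257.8 243.7] 281.2
[1.3, 0, -5] 4 [471.5   9.1 252.1] bend 163.3 tip [189.4 192.2 194.9] griplow [256.7 243.3] 281.3
[-0.1, 0, -5.6] -4 [469.5  15.3 250.9] bend 173.4 tip [194.6 197.9 201.1] griplow [263.4 247.9] 281.2
[-0.1, 0, -5.6] -2 [469.9  14.1 251.3] bend 171.4 tip [193.9 197.  200.1] griplow [262.3 247.3] 281.2
[-0.1, 0, -5.6] 0 [470.3  12.8 251.7] bend 169.6 tip [193.2 196.2 199.2] griplow [261.1 246.7] 281.2
[-0.1, 0, -5.6] 2 [470.7  11.6 252.1] bend 167.7 tip [192.6 195.5 198.4] griplow [260.  246.2] 281.2
[-0.1, 0, -5.6] 4 [471.1  10.5 252.6] bend 166.0 tip [192.2 194.9 197.6] griplow [258.9 245.7] 281.3
```

View pics/w3y.png

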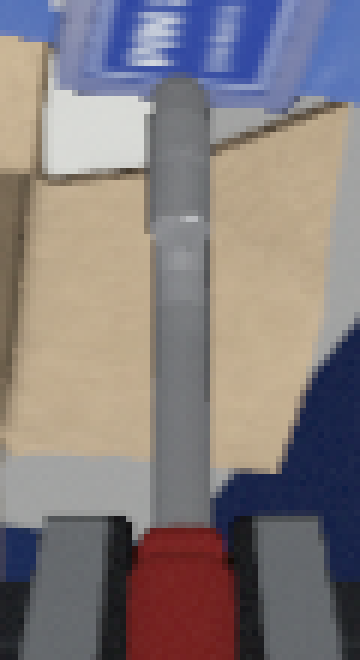

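View pics/s3z.png

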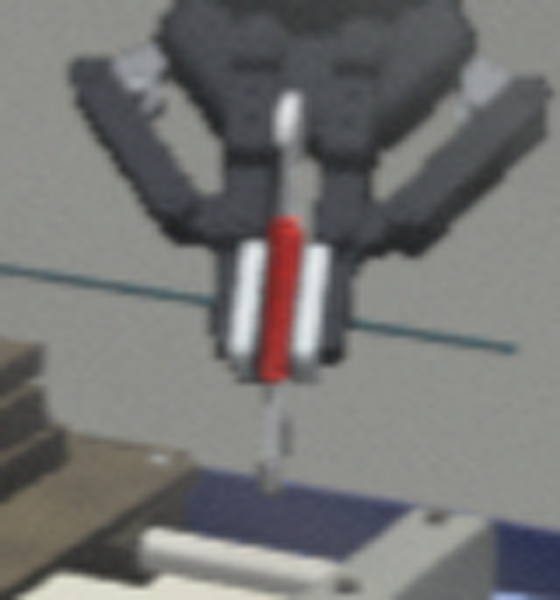

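```bash
cat >> hk.py <<'E'
D=np.array([-.1,0,-5.6]);TL=-3
def tipoff(st): # tip in tool frame
    Rt=R.from_euler("xyz",st["tool_rot"]);H=Rt*fl*toolR(0).inv()
    return Rt.inv().apply(H.apply(R.from_euler("y",TL,degrees=True).apply(np.array([-12,0,-42])-D)))+[0,0,3]
E
python3 - <<'E'
from hk import *
s=ctrl.read_state();v=tipoff(s);print("tipoff",v.round(2)); x=s["qpos"]
R0=R.from_euler("xyz",s["tool_rot"]); yaw0=(R0*fl*toolR(0).inv()).as_euler("xyz",degrees=True)[2]
u=np.array([np.cos(np.radians(98)),np.sin(np.radians(98)),0])
tip0=s["eef_pos"]+R0.apply(v)
hole=np.array([463.1,39.5,127]);R1=R.from_euler("z",98-yaw0,degrees=True)*R0
base=(s["eef_pos"],R0)
for n,t in [("above",hole+25*u+[0,0,60]),("stage",hole+25*u),("low",hole+25*u-[0,0,14]),("under",hole-[0,0,10]),("in",hole+[0,0,6]),("draw",hole+[0,35,6])]:
    p=t-R1.apply(v)
    for k in range(6): x,e,a=ik(p*(k+1)/6+base[0]*(5-k)/6,R1,x,.03)
    print(n,t.round(1),p.round(1),x.round(2),round(e,1),round(margin(x),2)); go(p,R1,base=base); base=(p,R1)
E
```

```text
tipoff [32.16 -0.   23.8 ]
above [459.6  64.3 187. ] [458.5  72.2 226.2] [-0.01  0.62  0.36  2.02 -0.94  1.18 -2.  ] 0.0 0.16
row [ 5.5 -7.7 81.1] [7.03 0.   7.83]
stage [459.6  64.3 127. ] [458.5  72.2 166.2] [ 0.02  0.73  0.32  2.05 -1.02  1.1  -1.88] 0.0 0.08
row [40.1  0.  44.7] [0. 0. 0.]
low [459.6  64.3 113. ] [458.5  72.2 152.2] [ 0.03  0.76  0.31  2.05 -1.03  1.08 -1.85] 0.0 0.07
row [ 9.3  0.  10.4] [0. 0. 0.]
under [463.1  39.5 117. ] [462.   47.5 156.2] [ 0.06  0.76  0.33  2.02 -1.    1.12 -1.85] 0.0 0.1
row [ 15.9  -0.  -19.7] [0. 0. 0.]
in [463.1  39.5 133. ] [462.   47.5 172.2] [ 0.05  0.73  0.34  2.02 -0.98  1.14 -1.88] 0.0 0.12
row [-10.7  -0.  -11.9] [0. 0. 0.]
draw [463.1  74.5 133. ] [462.   82.5 172.2] [-0.    0.72  0.32  2.04 -1.02  1.1  -1.91] 0.0 0.08
row [-25.8  -4.9  23.1] [0. 0. 0.]
```

```bash
cat > st.py <<'E'
from hk import *
import sys
Y=104
s=ctrl.read_state();v=tipoff(s)
R0=R.from_euler("xyz",s["tool_rot"]); yaw0=(R0*fl*toolR(0).inv()).as_euler("xyz",degrees=True)[2]
u=np.array([np.cos(np.radians(Y)),np.sin(np.radians(Y)),0])
hole=np.array([463.1,39.5,127]);R1=R.from_euler("z",Y-yaw0,degrees=True)*R0
base=(s["eef_pos"],R0)
print("tip now",(s["eef_pos"]+R0.apply(v)).round(1))
for n,t in [("above",hole+25*u+[0,0,60]),("stage",hole+25*u)]:
    p=t-R1.apply(v); print(n,p); go(p,R1,base=base); base=(p,R1)
E
python3 st.py
```

```text
tip now [469.7  14.7 251.1]
above [455.1027908   71.56563489 226.1866984 ]
row [ 5.2 -4.3 81.4] [3.02 0.   3.37]
stage [455.1027908   71.56563489 166.1866984 ]
row [40.1  0.  44.7] [0. 0. 0.]
```

>>> step_arm([
  [2, -2, 40, 1.5, 0, 1.7, 255],
  [5, -4, 81, 3, 0, 3.4, 255],
  [5, -4, 81, 3, 0, 3.4, 255],
  [18, -4, 96, 3, 0, 3.4, 255],
  [32, -4, 111, 3, 0, 3.4, 255],
  [41, -4, 121, 3, 0, 3.4, 255],
  [45, -4, 126, 3, 0, 3.4, 255],
  [45, -4, 126, 3, 0, 3.4, 255],
])

```text
clock: 12.85
eef_pos: [455.6, 72.2, 165.4]
tool_rot: [3.139, 0.732, -1.328]
force: [-1.2, 0.8, 0.3]
width: 7.7
```

```bash
python3 - <<'E'
from hk import *
s=ctrl.read_state();print(s["qpos"].round(2),s["eef_pos"],s["tool_rot"],s["force"])
R0=R.from_euler("xyz",s["tool_rot"]);print("tip",(s["eef_pos"]+R0.apply(tipoff(s))).round(1),(R0*fl*toolR(0).inv()).as_euler("xyz",degrees=True).round(1))
im=pic("wrist","w4"); cv2.imwrite("pics/w4z.png",cv2.resize(im[20:230,220:340],None,fx=5,fy=2.8*1.0,interpolation=2)[:,:,::-1]) if 0 else cv2.imwrite("pics/w4z.png",cv2.resize(im[70:220,210:350],None,fx=5.5,fy=5.5*.7,interpolation=2)[:,:,::-1])
pic("scene","s4",(150,260,270,380),6)
E
```

```text
[ 0.01  0.75  0.31  2.   -0.94  1.13 -1.88] [455.60463489  72.18803889 165.42360349] [ 3.13945406  0.73195973 -1.32756986] [-1.19937297  0.7781648   0.28178885]
tip [457.5  64.4 126.2] [1.00e-01 1.00e-01 1.04e+02]
```

View pics/w4.png

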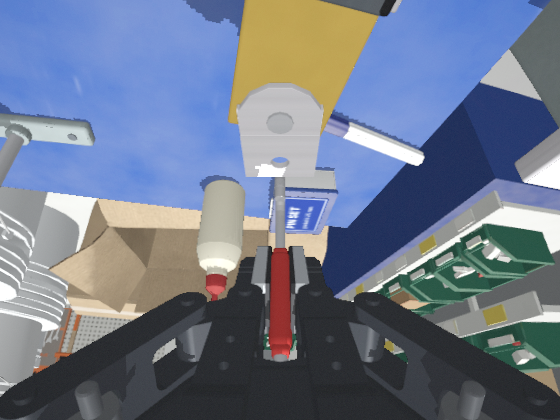

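View pics/s4.png

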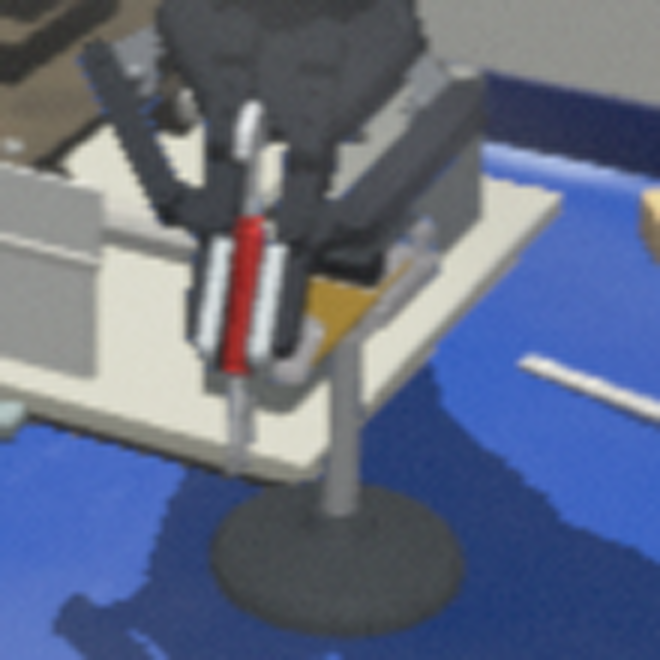

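```bash
python3 - <<'E'
from hk import *
im=np.load("pics/w4.npy"); cv2.imwrite("pics/w4z.png",cv2.resize(im[75:205,225:335],None,fx=6,fy=4.5,interpolation=2)[:,:,::-1])
E
```

```text
(no output)
```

View pics/w4z.png

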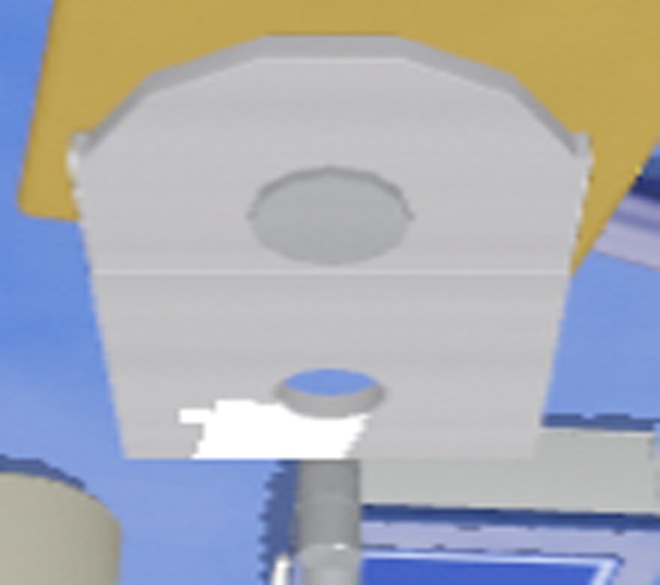

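```bash
cat > al.py <<'E'
from hk import *
s=ctrl.read_state();R0=R.from_euler("xyz",s["tool_rot"]);tip=s["eef_pos"]+R0.apply(tipoff(s))
a=np.radians(104);u=np.array([np.cos(a),np.sin(a),0]);w=np.array([-u[1],u[0],0])
h=onz("wrist",(279.8,162.1),127)
for z in (125.2,126.2,127.2):
    t=onz("wrist",(279.8,197.7),z); print(z,t.round(1),"model",tip.round(1),"hole",h.round(1),"rel u,w",((h-t)@u).round(2),((h-t)@w).round(2))
print("rel model",((h-tip)@u).round(2),((h-tip)@w).round(2), proj("wrist",tip), "rivet",onz("wrist",(280,122.8),128).round(1))
print("tabend",((onz("wrist",(280.2,75+458/4.5),127)-h)@u).round(2),"hole dia",np.linalg.norm(onz("wrist",(225+273/6,162),127)-onz("wrist",(225+385/6,162),127)).round(2),np.linalg.norm(onz("wrist",(280,75+366/4.5),127)-onz("wrist",(280,75+418/4.5),127)).round(2))
print("tool axes: u",R0.inv().apply(u).round(3),"w",R0.inv().apply(w).round(3),"z",R0.inv().apply([0,0,1]).round(3))
E
python3 al.py
```

```text
125.2 [457.6  67.6 125.2] model [457.8  64.2 127.2] hole [464.5  39.7 127. ] rel u,w -28.75 0.0
126.2 [457.9  66.  126.2] model [457.8  64.2 127.2] hole [464.5  39.7 127. ] rel u,w -27.18 0.0
127.2 [458.3  64.5 127.2] model [457.8  64.2 127.2] hole [464.5  39.7 127. ] rel u,w -25.61 0.0
rel model -25.45 -0.59 [[281.09015194 197.42134661]] rivet [469.8  18.2 128. ]
tabend 9.71 hole dia 7.3 7.19
tool axes: u [-0.744  0.     0.668] w [ 0.  1. -0.] z [-0.668  0.    -0.744]
```

```bash
python3 - <<'E'
from hk import *
s=ctrl.read_state();print(s["eef_pos"],s["tool_rot"]); im=pic("wrist","w5");s=ctrl.read_state();print(s["eef_pos"])
cv2.imwrite("pics/w5z.png",cv2.resize(im[75:205,225:335],None,fx=6,fy=4.5,interpolation=2)[:,:,::-1])
E
```

```text
[455.85022854  72.01573726 166.34283288] [ 3.14132146  0.73137173 -1.32704035]
[455.87682175  71.97189391 166.50742615]
```

View pics/w5z.png

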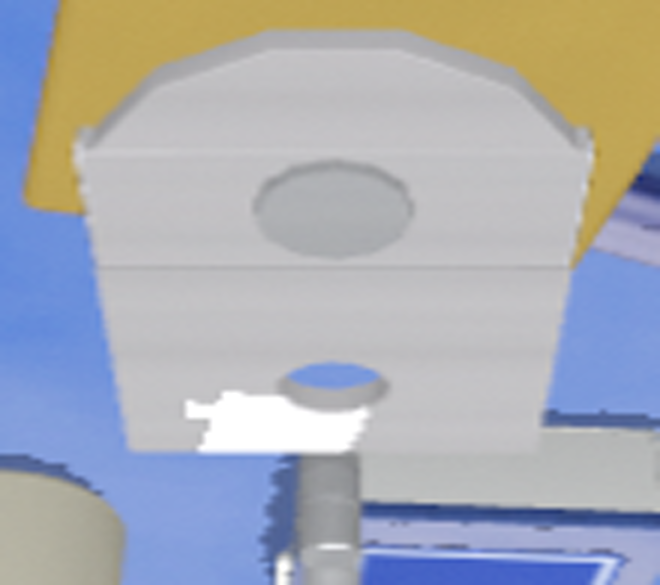

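```bash
sed -i 's/(279.8,162.1)/(280.5,160.8)/; s/458\/4.5/451\/4.5/; s/(280,122.8)/(280.6,121.4)/' al.py; python3 al.py
```

```text
125.2 [457.5  67.8 125.2] model [457.8  64.2 127.3] hole [464.4  39.  127. ] rel u,w -29.61 0.28
126.2 [457.9  66.3 126.2] model [457.8  64.2 127.3] hole [464.4  39.  127. ] rel u,w -28.04 0.28
127.2 [458.3  64.7 127.2] model [457.8  64.2 127.3] hole [464.4  39.  127. ] rel u,w -26.47 0.28
rel model -26.03 -0.31 [[281.09391626 197.40408642]] rivet [469.7  17.7 128. ]
tabend 9.45 hole dia 7.32 7.21
tool axes: u [-0.744  0.001  0.668] w [ 0.     1.    -0.001] z [-0.668 -0.    -0.744]
```

The view shows the tab aligned with the hook's plane, and hole and tip in the same column to about 0.3 mm. Tip to hole is −26.3 mm along the hook's x. I'll drop below and go under the hole.

>>> step_arm([
  [4, 0, 4, 0, 0, 0, 255],
  [9, 0, 10, 0, 0, 0, 255],
  [11.4, 0, 12.6, 0, 0, 0, 255],
  [16, 0, 8, 0, 0, 0, 255],
  [23, 0.2, 2, 0, 0, 0, 255],
  [29, 0.3, -3, 0, 0, 0, 255],
  [31, 0.3, -5, 0, 0, 0, 255],
  [31, 0.3, -5, 0, 0, 0, 255],
])

```text
clock: 13.8
eef_pos: [461.8, 45.4, 148.9]
tool_rot: [3.14, 0.731, -1.329]
force: [0.2, 0.7, -0.4]
width: 8.5
```

>>> step_arm([
  [-3, 0, -3.4, 0, 0, 0, 255],
  [-6, 0, -6.7, 0, 0, 0, 255],
  [-7, 0, -7.8, 0, 0, 0, 255],
  [-7, 0, -7.8, 0, 0, 0, 255],
  [-7, 0, -7.8, 0, 0, 0, 255],
])

```text
clock: 14.3
eef_pos: [461.4, 46.5, 159.5]
tool_rot: [3.14, 0.731, -1.328]
force: [0.6, -0.0, -0.9]
width: 7.7
```

```bash
cat > ck.py <<'E'
from hk import *
import sys
n=sys.argv[1]
s=ctrl.read_state();im=pic("wrist",n);s2=ctrl.read_state()
R0=R.from_euler("xyz",s2["tool_rot"]);tip=s2["eef_pos"]+R0.apply(tipoff(s2))
print(s2["clock"],s2["qpos"].round(2),s2["eef_pos"].round(1),"tip",tip.round(2),"F",s["force"].round(2),s2["force"].round(2),"M",s2["torque"].round(2),"yaw",(R0*fl*toolR(0).inv()).as_euler("xyz",degrees=True).round(1))
cv2.imwrite(f"pics/{n}z.png",cv2.resize(im[90:220,225:335],None,fx=6,fy=4.5,interpolation=2)[:,:,::-1])
E
python3 ck.py w6
```

```text
14.35 [ 0.05  0.77  0.32  1.97 -0.91  1.16 -1.86] [461.4  46.5 159.4] tip [463.32  38.65 120.26] F [ 0.63 -0.04 -0.9 ] [ 1.06 -0.02 -1.37] M [-0.8  -0.2   0.06] yaw [1.00e-01 1.00e-01 1.04e+02]
```

View pics/w6z.png

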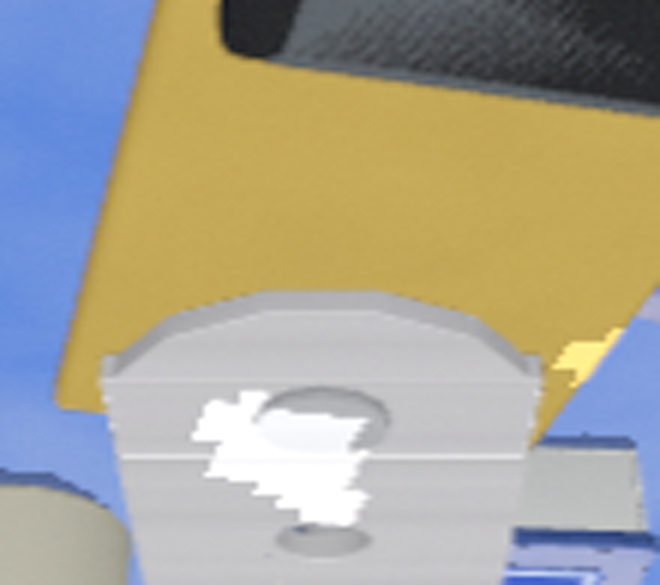

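```bash
cat >> ck.py <<'E'
a=np.radians(104);u=np.array([np.cos(a),np.sin(a),0]);w=np.array([-u[1],u[0],0])
if len(sys.argv)>3:
    h=onz("wrist",(float(sys.argv[2]),float(sys.argv[3])),127); print("hole",h.round(2),"rel to tip u,w",((h-tip)@u+.1).round(2),((h-tip)@w+.59).round(2))
E
python3 ck.py w7 278.8 210
```

```text
14.4 [ 0.05  0.77  0.32  1.97 -0.91  1.16 -1.86] [461.4  46.4 159.4] tip [463.28  38.6  120.18] F [ 1.06 -0.02 -1.37] [-0.25 -0.54 -0.27] M [-0.75 -0.15 -0.02] yaw [1.00e-01 1.00e-01 1.04e+02]
hole [464.37  38.6  127.  ] rel to tip u,w -0.16 -0.48
```

View pics/w7z.png

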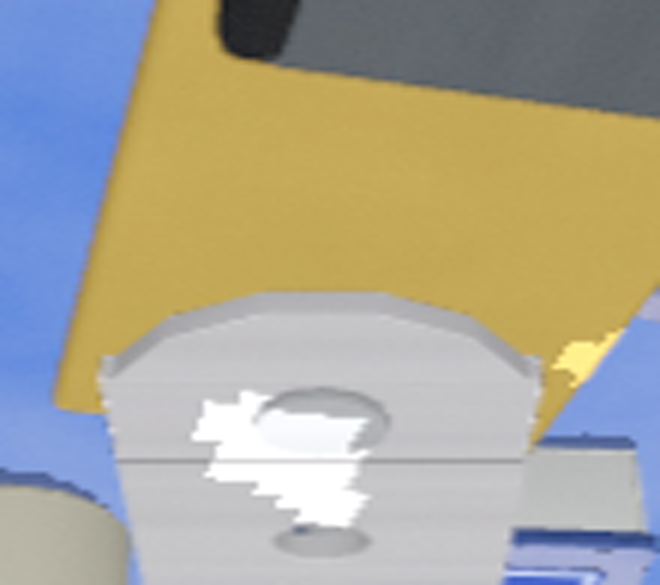

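>>> step_arm([
  [0.1, -0.5, -0.1, 0, 0, 0, 255],
  [0.1, -0.5, -0.1, 0, 0, 0, 255],
  [-1, -0.5, -1.3, 0, 0, 0, 255],
  [-2, -0.5, -2.5, 0, 0, 0, 255],
  [-3, -0.5, -3.5, 0, 0, 0, 255],
  [-3.4, -0.5, -4, 0, 0, 0, 255],
  [-3.4, -0.5, -4, 0, 0, 0, 255],
  [-3.4, -0.5, -4, 0, 0, 0, 255],
])

```text
clock: 15.2
eef_pos: [462.0, 46.3, 164.7]
tool_rot: [3.14, 0.731, -1.328]
force: [0.2, 0.1, -1.6]
width: 7.9
```

```bash
python3 ck.py w8 279.5 200
```

```text
15.25 [ 0.05  0.76  0.32  1.96 -0.91  1.16 -1.87] [462.   46.3 164.7] tip [463.88  38.5  125.48] F [ 0.19  0.1  -1.58] [-0.41 -0.2  -0.62] M [-0.74 -0.18 -0.01] yaw [1.000e-01 1.000e-01 1.039e+02]
hole [464.64  38.45 127.  ] rel to tip u,w -0.14 -0.13
```

View pics/w8z.png

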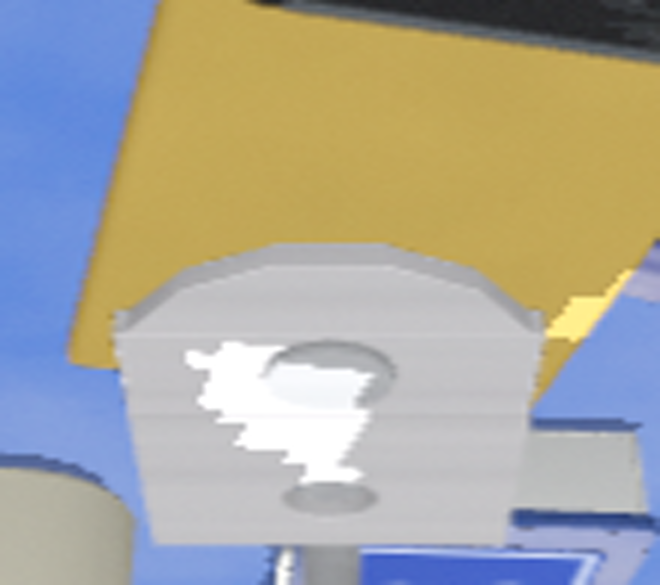

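```bash
python3 - <<'E'
from hk import *
for z in (127,128.5): print(proj("wrist",[464.4,38.7,z]).round(1))
print(onz("wrist",(279.9,200.7),127))
im=np.load("pics/w8.npy");cv2.imwrite("pics/w8y.png",cv2.resize(im[190:225,262:298],None,fx=16,fy=16,interpolation=0)[:,:,::-1])
im=np.load("pics/w7.npy");cv2.imwrite("pics/w7y.png",cv2.resize(im[195:225,262:298],None,fx=16,fy=16,interpolation=0)[:,:,::-1])
E
```

```text
[[279.9 200.4]]
[[279.9 203.2]]
[464.31710119  38.98618441 127.        ]
```

View pics/w8y.png

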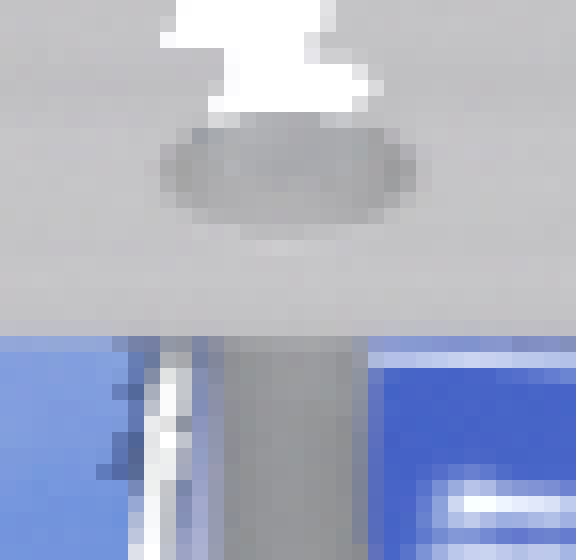

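View pics/w7y.png

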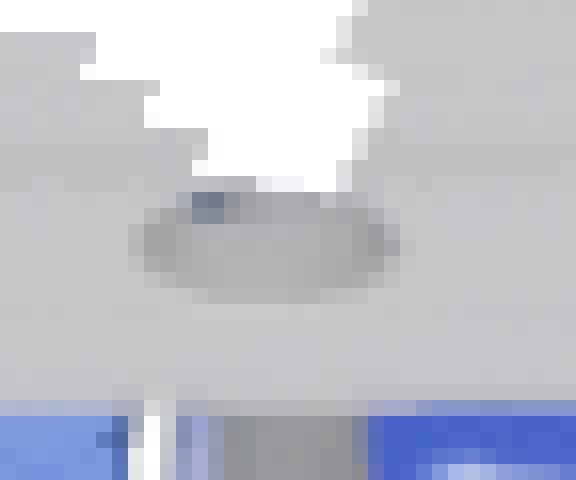

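No lift of the plate (hole at row 200.7, 200.4 predicted) and no load, so the tip is entering the hole. Continuing up.

>>> step_arm([
  [-0.7, 0, -0.8, 0, 0, 0, 255],
  [-1.4, 0, -1.5, 0, 0, 0, 255],
  [-2, 0, -2.3, 0, 0, 0, 255],
  [-2.7, 0, -3, 0, 0, 0, 255],
  [-2.7, 0, -3, 0, 0, 0, 255],
])

```text
clock: 15.75
eef_pos: [462.1, 46.3, 168.9]
tool_rot: [3.14, 0.731, -1.328]
force: [0.1, 0.4, -1.4]
width: 8.2
```

```bash
python3 ck.py w9; python3 -c "
from hk import *
print(proj('wrist',[464.4,38.8,127]).round(1))"
```

```text
15.8 [ 0.05  0.75  0.33  1.96 -0.9   1.17 -1.88] [462.   46.3 168.8] tip [463.95  38.5  129.6 ] F [ 0.09  0.44 -1.41] [-0.31  0.62 -0.77] M [-0.77 -0.19  0.02] yaw [1.000e-01 1.000e-01 1.039e+02]
[[279.9 192.9]]
```

View pics/w9z.png

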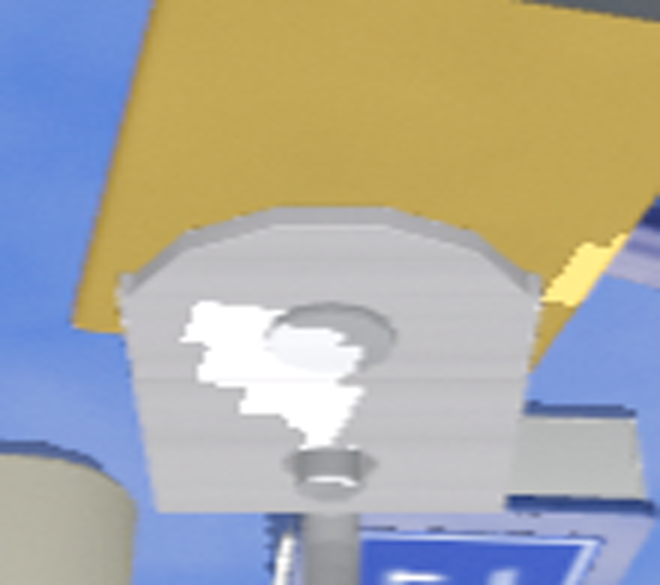

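```bash
python3 - <<'E'
from hk import *
f=lambda x,y,z:onz("wrist",(x/6+225,y/4.5+90),z)
for a,b,z in [((153,0),(76,325),124),((655,225),(545,350),124),((125,300),(158,510),127),((538,300),(508,505),127)]:
    p,q=f(*a,z),f(*b,z); d=q-p; print(p.round(1),q.round(1),np.degrees(np.arctan2(d[1],d[0])).round(1))
t=cv2.imread("pics/top0.png")
E
```

```text
[487.2 -13.2 124. ] [486.1  24.8 124. ] 91.6
[452.    2.4 124. ] [453.1  20.5 124. ] 86.6
[483.8  16.8 127. ] [475.7  51.  127. ] 103.3
[457.4  10.3 127. ] [448.5  43.3 127. ] 105.1
```

>>> step_arm([
  [-0.7, 0, -0.8, 0, 0, 0, 255],
  [-1.4, 0, -1.6, 0, 0, 0, 255],
  [-2, 0, -2.2, 0, 0, 0, 255],
  [-2, 0, -2.2, 0, 0, 0, 255],
])

```text
clock: 16.2
eef_pos: [462.0, 46.3, 171.8]
tool_rot: [3.14, 0.731, -1.328]
force: [-0.3, -0.7, 0.3]
width: 8.3
```

```bash
python3 ck.py w10; python3 -c "
from hk import *
s=ctrl.read_state();R0=R.from_euler('xyz',s['tool_rot'])
for a in (89,90,91): print(a,R0.inv().apply([np.cos(np.radians(a)),np.sin(np.radians(a)),0]).round(3))
print(R0.inv().apply([0,0,1]))"
```

```text
16.25 [ 0.05  0.75  0.33  1.96 -0.9   1.17 -1.88] [462.   46.3 171.7] tip [463.92  38.52 132.54] F [-0.33 -0.65  0.3 ] [-0.11  1.1  -0.75] M [-0.82 -0.17  0.04] yaw [1.000e-01 1.000e-01 1.039e+02]
89 [-0.719 -0.258  0.645]
90 [-0.723 -0.241  0.648]
91 [-0.726 -0.224  0.651]
[-0.66779484  0.00094447 -0.74434479]
```

View pics/w10.png

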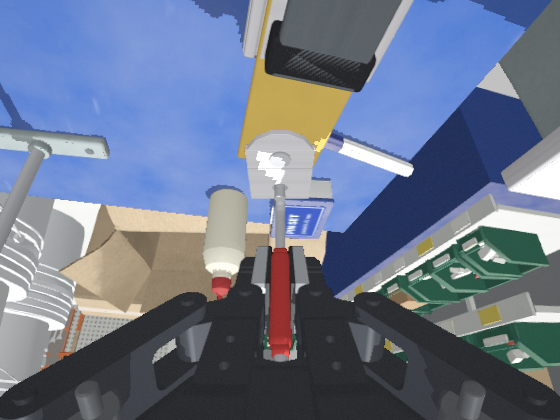

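>>> step_arm([
  [-1.1, -0.4, 1, 0, 0, 0, 255],
  [-2.2, -0.7, 1.9, 0, 0, 0, 255],
  [-3.3, -1.1, 2.9, 0, 0, 0, 255],
  [-4.3, -1.4, 3.9, 0, 0, 0, 255],
  [-5.4, -1.8, 4.9, 0, 0, 0, 255],
  [-6.5, -2.2, 5.8, 0, 0, 0, 255],
  [-7.6, -2.5, 6.8, 0, 0, 0, 255],
  [-8.7, -2.9, 7.8, 0, 0, 0, 255],
])

```text
clock: 17.05
eef_pos: [462.8, 55.7, 170.9]
tool_rot: [3.141, 0.726, -1.33]
force: [0.8, -6.5, -0.1]
width: 8.3
```

```bash
python3 ck.py w11
```

```text
17.1 [ 0.03  0.74  0.32  1.97 -0.91  1.16 -1.89] [462.8  56.  170.9] tip [464.74  48.02 131.78] F [ 0.81 -6.54 -0.14] [-0.91 -6.76 -0.09] M [-2.05 -0.32  0.11] yaw [  0.    0.4 103.8]
```

View pics/w11z.png

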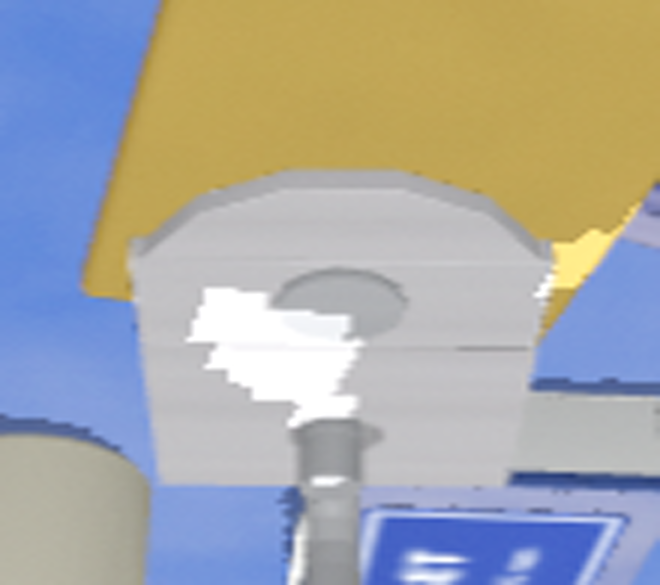

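>>> step_arm([
  [-1.5, -0.4, 0.6, 0, 0, 0, 255],
  [-2.8, -0.7, 1.3, 0, 0, 0, 255],
  [-3.9, -1.1, 2.3, 0, 0, 0, 255],
  [-4.9, -1.4, 3.3, 0, 0, 0, 255],
  [-6, -1.8, 4.3, 0, 0, 0, 255],
  [-7.1, -2.2, 5.2, 0, 0, 0, 255],
  [-8.2, -2.5, 6.2, 0, 0, 0, 255],
  [-9.3, -2.9, 7.2, 0, 0, 0, 255],
])

```text
clock: 17.9
eef_pos: [462.7, 68.1, 171.6]
tool_rot: [3.14, 0.726, -1.33]
force: [-0.4, -6.8, -1.6]
width: 8.0
```

```bash
python3 ck.py w12
```

```text
17.95 [ 0.01  0.74  0.32  1.98 -0.93  1.15 -1.9 ] [462.6  68.4 171.6] tip [464.55  60.43 132.5 ] F [-0.43 -6.77 -1.61] [ 0.94 -5.79 -1.61] M [-2.02 -0.28  0.15] yaw [1.000e-01 4.000e-01 1.038e+02]
```

View pics/w12.png

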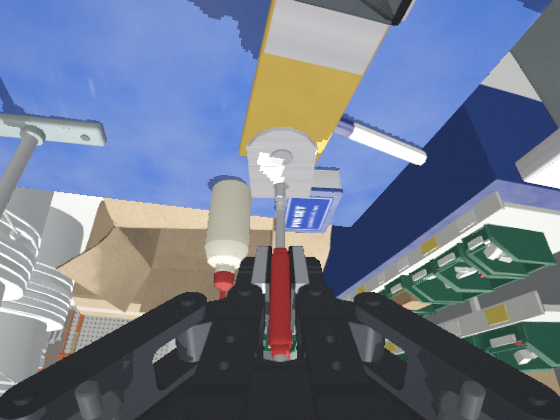

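>>> step_arm([
  [-0.7, -0.2, 0.6, 0, 0, 0, 255],
  [-1.4, -0.5, 1.3, 0, 0, 0, 255],
  [-2.2, -0.7, 1.9, 0, 0, 0, 255],
  [-2.9, -1, 2.6, 0, 0, 0, 255],
  [-3.6, -1.2, 3.2, 0, 0, 0, 255],
  [-4.3, -1.4, 3.9, 0, 0, 0, 255],
  [-5.1, -1.7, 4.5, 0, 0, 0, 255],
  [-5.8, -1.9, 5.2, 0, 0, 0, 255],
])

```text
clock: 18.75
eef_pos: [462.6, 76.3, 171.8]
tool_rot: [3.14, 0.726, -1.33]
force: [-0.5, -5.3, -1.8]
width: 7.8
```

```bash
python3 ck.py w13; python3 -c "
from h import *
pic('scene','s13',(150,280,270,400),5)"
```

```text
18.8 [ 0.    0.74  0.31  1.98 -0.94  1.14 -1.91] [462.6  76.5 171.8] tip [464.53  68.53 132.66] F [-0.52 -5.33 -1.84] [ 0.4  -6.03 -0.8 ] M [-1.86 -0.35  0.11] yaw [  0.    0.4 103.8]
```

View pics/w13.png

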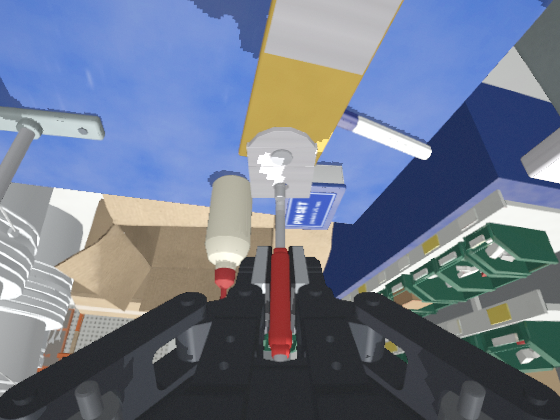

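View pics/s13.png

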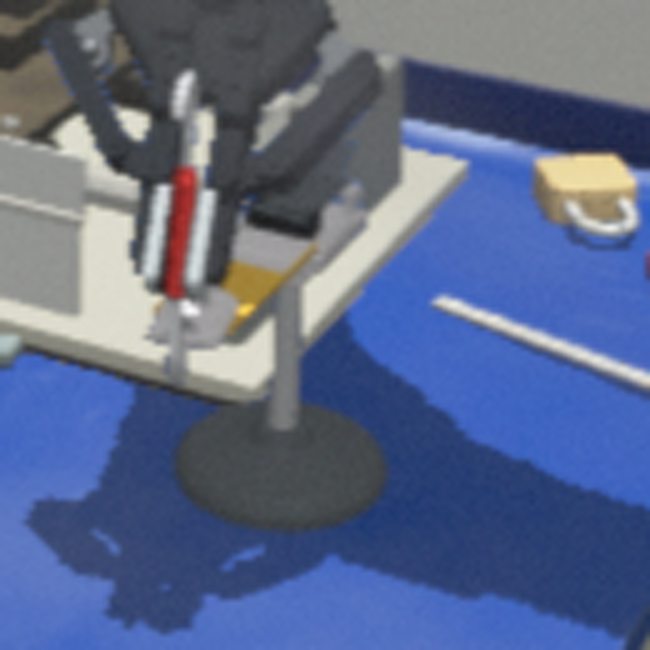

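>>> step_arm([
  [-0.6, -0.2, 0.5, 0, 0, 0, 255],
  [-1.2, -0.4, 1.1, 0, 0, 0, 255],
  [-1.8, -0.6, 1.6, 0, 0, 0, 255],
  [-2.4, -0.8, 2.2, 0, 0, 0, 255],
  [-3, -1, 2.7, 0, 0, 0, 255],
  [-3.6, -1.2, 3.2, 0, 0, 0, 255],
  [-4.2, -1.4, 3.7, 0, 0, 0, 255],
  [-4.8, -1.6, 4.2, 0, 0, 0, 255],
])

```text
clock: 19.65
eef_pos: [462.0, 85.1, 172.6]
tool_rot: [3.14, 0.731, -1.328]
force: [-0.8, -0.5, -1.5]
width: 7.9
```

```bash
python3 ck.py w14
```

```text
19.7 [-0.01  0.73  0.31  1.99 -0.94  1.14 -1.91] [462.   85.2 172.6] tip [463.89  77.4  133.44] F [-0.75 -0.55 -1.52] [ 0.12 -0.98 -1.86] M [-0.88 -0.24  0.05] yaw [1.00e-01 1.00e-01 1.04e+02]
```

View pics/w14.png

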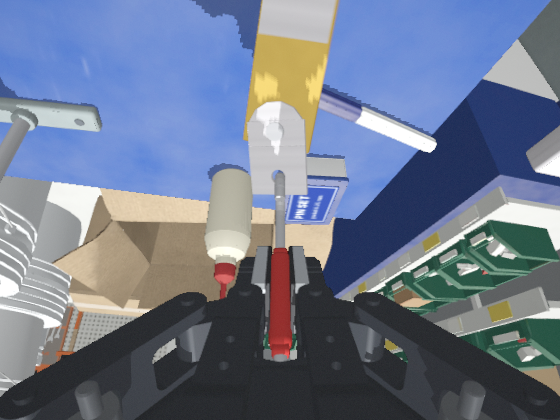

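Just free, and beginning to tilt on the hook. I'll hold while it swings down.

>>> step_arm([
  [0, 0, 0, 0, 0, 0, 255],
  [0, 0, 0, 0, 0, 0, 255],
  [0, 0, 0, 0, 0, 0, 255],
  [0, 0, 0, 0, 0, 0, 255],
  [0, 0, 0, 0, 0, 0, 255],
  [0, 0, 0, 0, 0, 0, 255],
])

```text
clock: 20.3
eef_pos: [462.0, 85.0, 172.6]
tool_rot: [3.14, 0.731, -1.329]
force: [-0.3, 1.0, -1.2]
width: 8.0
```

```bash
python3 ck.py w15; python3 -c "
from h import *
pic('scene','s15',(150,280,270,400),5)"
```

```text
20.35 [-0.01  0.73  0.31  1.99 -0.94  1.14 -1.91] [462.   85.1 172.6] tip [463.89  77.24 133.42] F [-0.29  1.02 -1.25] [-0.32 -0.07 -0.95] M [-0.8  -0.22 -0.02] yaw [1.000e-01 1.000e-01 1.039e+02]
```

View pics/w15.png

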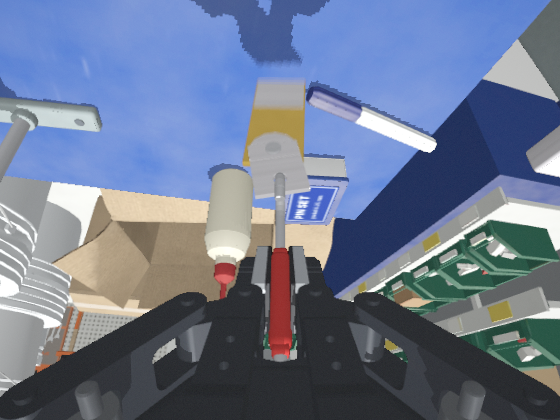

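View pics/s15.png

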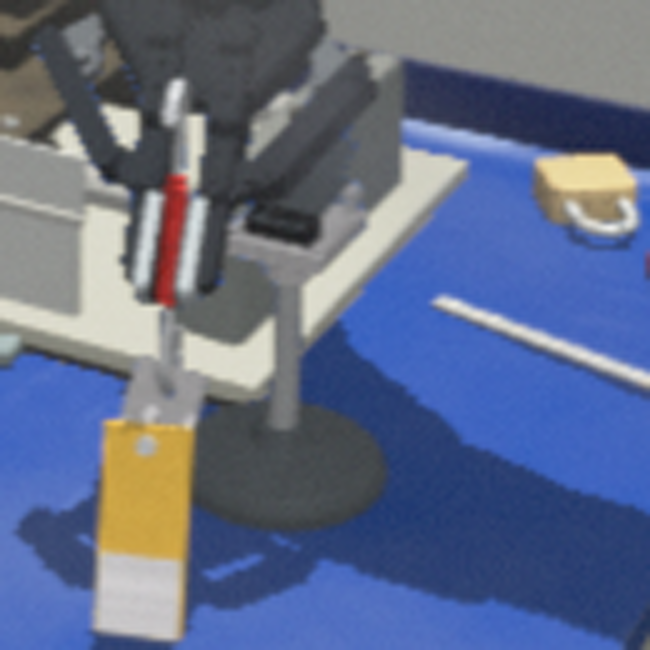

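```bash
cat > ret.py <<'E'
from hk import *
np.set_printoptions(suppress=True)
s=ctrl.read_state();R0=R.from_euler("xyz",s["tool_rot"]);P0=s["eef_pos"];x=s["qpos"]
Z=260; A=np.array([475,85,Z]);B=np.array([560,80.4,Z]);N=40;st=259.4/N
W=[(P0,R0)]+[(P0+(A-P0)*k/8,R0) for k in range(1,9)]+[(A+(B-A)*i/N,R.from_euler("z",st*i,degrees=True)*R0) for i in range(1,N+1)]
for i,(p,Rt) in enumerate(W):
    x,e,a=ik(p,Rt,x,.03)
    if i%4==0 or e>1: print(i,p.round(0),x.round(2),round(e,1),round(margin(x),2))
for k in range(0,len(W)-1,8):
    p0,r0=W[k]; print([[round(float(c),1) for c in r0.inv().apply(W[i][0]-p0)]+[round(float(c),1) for c in np.degrees((r0.inv()*W[i][1]).as_rotvec())]+[255] for i in range(k+1,min(k+9,len(W)))])
E
python3 ret.py
```

```text
0 [462.  85. 173.] [-0.01  0.73  0.31  1.99 -0.94  1.14 -1.91] 0.0 0.16
4 [468.  85. 216.] [-0.03  0.67  0.33  1.95 -0.9   1.21 -2.  ] 0.0 0.2
8 [475.  85. 260.] [-0.05  0.6   0.35  1.9  -0.86  1.28 -2.09] 0.0 0.24
12 [484.  85. 260.] [-0.08  0.7   0.29  1.66 -0.62  1.47 -1.97] 0.0 0.48
16 [492.  84. 260.] [-0.15  0.78  0.22  1.46 -0.39  1.63 -1.81] 0.0 0.35
20 [500.  84. 260.] [-0.24  0.82  0.15  1.35 -0.15  1.71 -1.6 ] 0.0 0.27
24 [509.  83. 260.] [-0.34  0.82  0.08  1.34  0.09  1.69 -1.37] 0.0 0.29
28 [518.  83. 260.] [-0.43  0.78  0.01  1.44  0.33  1.58 -1.16] 0.0 0.4
32 [526.  82. 260.] [-0.49  0.7  -0.06  1.62  0.57  1.4  -1.  ] 0.0 0.58
36 [534.  82. 260.] [-0.52  0.6  -0.12  1.85  0.83  1.17 -0.89] 0.0 0.62
40 [543.  81. 260.] [-0.5   0.5  -0.16  2.09  1.15  0.91 -0.82] 0.0 0.38
44 [552.  81. 260.] [-0.38  0.41 -0.18  2.29  1.66  0.63 -0.86] 0.0 0.18
48 [560.  80. 260.] [ 0.01  0.39 -0.37  2.37  2.4   0.43 -1.  ] 0.0 0.1
[[-7.0, -1.6, -8.4, 0.0, 0.0, 0.0, 255], [-14.0, -3.1, -16.8, 0.0, 0.0, 0.0, 255], [-21.0, -4.7, -25.2, 0.0, 0.0, 0.0, 255], [-28.0, -6.3, -33.6, 0.0, 0.0, 0
[... 1174 characters left out ...]
.8, -34.7, 0.1, -38.6, 255]]
[[0.2, 2.1, -0.2, -4.3, 0.0, -4.8, 255], [0.4, 4.2, -0.4, -8.7, 0.0, -9.7, 255], [0.6, 6.3, -0.5, -13.0, 0.0, -14.5, 255], [0.8, 8.4, -0.7, -17.3, 0.0, -19.3, 255], [1.0, 10.6, -0.9, -21.7, 0.0, -24.1, 255], [1.2, 12.7, -1.1, -26.0, 0.0, -29.0, 255], [1.4, 14.8, -1.3, -30.3, 0.1, -33.8, 255], [1.6, 16.9, -1.4, -34.7, 0.1, -38.6, 255]]
[[-1.1, 1.5, 1.0, -4.3, 0.0, -4.8, 255], [-2.2, 3.0, 2.0, -8.7, 0.0, -9.7, 255], [-3.3, 4.5, 3.0, -13.0, 0.0, -14.5, 255], [-4.4, 6.1, 4.0, -17.3, 0.0, -19.3, 255], [-5.6, 7.6, 5.0, -21.7, 0.0, -24.1, 255], [-6.7, 9.1, 6.0, -26.0, 0.0, -29.0, 255], [-7.8, 10.6, 7.0, -30.3, 0.1, -33.8, 255], [-8.9, 12.1, 8.0, -34.7, 0.1, -38.6, 255]]
```

>>> step_arm([
  [-4, -0.9, -4.8, 0, 0, 0, 255],
  [-10, -2.2, -12, 0, 0, 0, 255],
  [-18, -4, -21.6, 0, 0, 0, 255],
  [-27, -6, -32.4, 0, 0, 0, 255],
  [-36, -8, -43.2, 0, 0, 0, 255],
  [-44, -9.8, -52.8, 0, 0, 0, 255],
  [-51, -11.4, -61.2, 0, 0, 0, 255],
  [-56, -12.5, -67.2, 0, 0, 0, 255],
])

```text
clock: 21.2
eef_pos: [475.3, 84.9, 261.2]
tool_rot: [3.142, 0.731, -1.327]
force: [-0.3, 0.4, -0.9]
width: 8.3
```

>>> step_arm([
  [0.3, -1, -0.2, -2.2, 0, -2.4, 255],
  [0.7, -3, -0.6, -6.5, 0, -7.2, 255],
  [1.2, -5, -1.1, -10.8, 0, -12.1, 255],
  [1.7, -7.5, -1.5, -15.5, 0, -17.3, 255],
  [2.2, -10, -2, -20.3, 0, -22.6, 255],
  [2.8, -12.2, -2.5, -25.1, 0, -28, 255],
  [3.2, -14.2, -2.9, -29.9, 0, -33.3, 255],
  [3.7, -16.3, -3.3, -34.7, 0.1, -38.6, 255],
])

```text
clock: 22.0
eef_pos: [492.3, 83.7, 259.9]
tool_rot: [3.137, 0.731, -0.42]
force: [0.2, -0.0, -1.0]
width: 8.1
```

```bash
python3 ck.py w16; python3 -c "
from h import *
pic('scene','s16',(100,280,200,420),3.5)"
```

```text
22.05 [-0.15  0.78  0.2   1.46 -0.38  1.63 -1.81] [493.1  87.  259.5] tip [500.45  83.87 220.36] F [ 0.19 -0.05 -1.03] [ 1.1   3.04 -2.  ] M [-0.15 -0.91 -0.18] yaw [-0.000e+00  1.000e-01  1.566e+02]
```

View pics/s16.png

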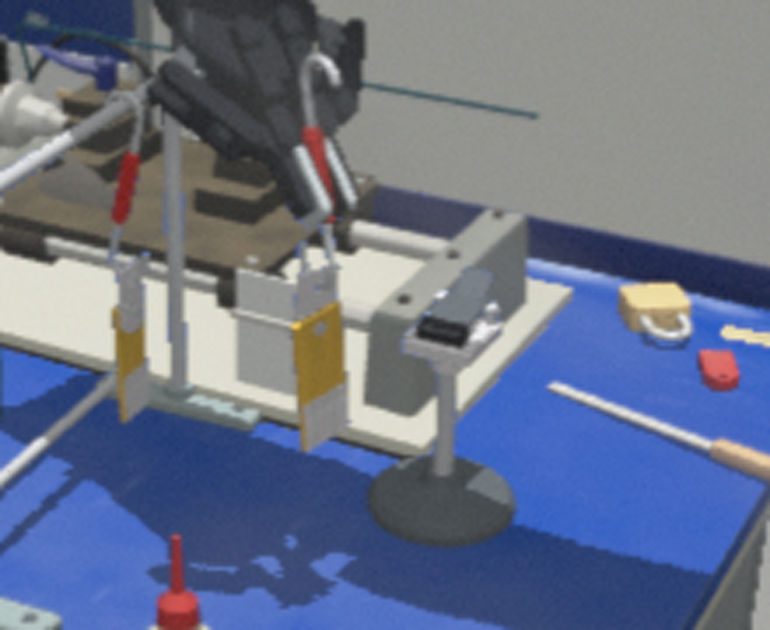

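>>> step_arm([
  [1.5, -0.8, -1.3, -4.3, 0, -4.8, 255],
  [3, -1.5, -2.7, -8.7, 0, -9.7, 255],
  [4.4, -2.3, -4, -13, 0, -14.5, 255],
  [5.9, -3.1, -5.3, -17.3, 0, -19.3, 255],
  [7.4, -3.8, -6.6, -21.7, 0, -24.1, 255],
  [8.9, -4.6, -8, -26, 0, -29, 255],
  [10.3, -5.4, -9.3, -30.3, 0.1, -33.8, 255],
  [11.8, -6.1, -10.6, -34.7, 0.1, -38.6, 255],
])

```text
clock: 22.9
eef_pos: [508.6, 82.3, 260.0]
tool_rot: [3.136, 0.732, 0.481]
force: [-0.5, 0.2, -1.0]
width: 7.8
```

>>> step_arm([
  [1.4, 1.1, -1.2, -4.3, 0, -4.8, 255],
  [2.7, 2.2, -2.4, -8.7, 0, -9.7, 255],
  [4.1, 3.3, -3.7, -13, 0, -14.5, 255],
  [5.4, 4.4, -4.9, -17.3, 0, -19.3, 255],
  [6.8, 5.4, -6.1, -21.7, 0, -24.1, 255],
  [8.2, 6.5, -7.3, -26, 0, -29, 255],
  [9.5, 7.6, -8.5, -30.3, 0.1, -33.8, 255],
  [10.9, 8.7, -9.8, -34.7, 0.1, -38.6, 255],
])

```text
clock: 23.7
eef_pos: [525.2, 81.3, 260.0]
tool_rot: [3.137, 0.733, 1.388]
force: [-0.6, 0.4, -1.3]
width: 8.0
```

```bash
python3 ck.py w17; python3 -c "
from h import *
pic('scene','s17',(60,280,160,420),3)"
```

```text
23.75 [-0.49  0.69 -0.07  1.63  0.58  1.4  -1.01] [523.7  82.5 260.1] tip [525.08  90.37 220.93] F [-0.59  0.35 -1.33] [-3.09  0.58 -0.67] M [ 0.87  0.05 -0.16] yaw [  0.    0.  -99.9]
```

View pics/s17.png

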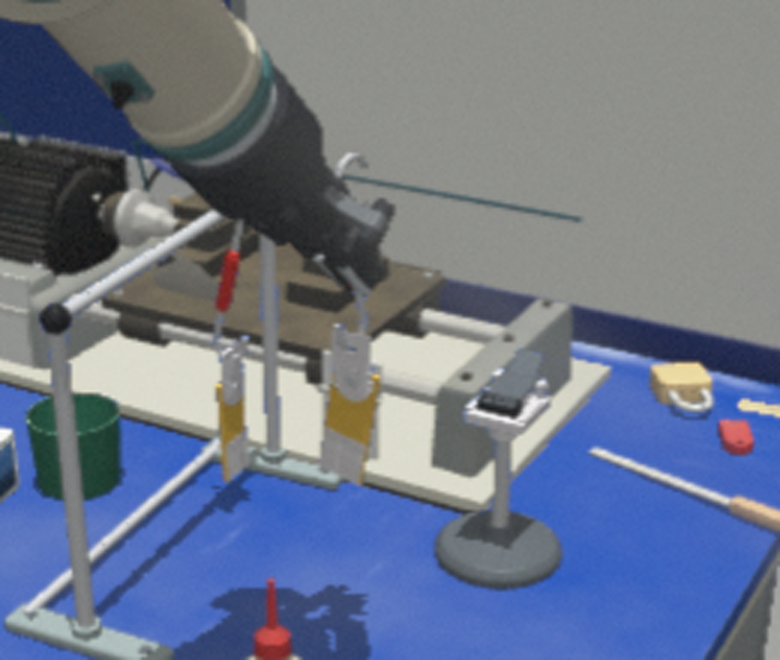

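Good: the plate still hangs on the hook and everything is clear. Finishing the turn.

>>> step_arm([
  [0.2, 2.1, -0.2, -4.3, 0, -4.8, 255],
  [0.4, 4.2, -0.4, -8.7, 0, -9.7, 255],
  [0.6, 6.3, -0.5, -13, 0, -14.5, 255],
  [0.8, 8.4, -0.7, -17.3, 0, -19.3, 255],
  [1, 10.6, -0.9, -21.7, 0, -24.1, 255],
  [1.2, 12.7, -1.1, -26, 0, -29, 255],
  [1.4, 14.8, -1.3, -30.3, 0.1, -33.8, 255],
  [1.6, 16.9, -1.4, -34.7, 0.1, -38.6, 255],
])

```text
clock: 24.6
eef_pos: [543.0, 79.8, 260.2]
tool_rot: [3.137, 0.734, 2.291]
force: [0.4, -1.0, -2.0]
width: 7.8
```

>>> step_arm([
  [-1.1, 1.5, 1, -4.3, 0, -4.8, 255],
  [-2.2, 3, 2, -8.7, 0, -9.7, 255],
  [-3.3, 4.5, 3, -13, 0, -14.5, 255],
  [-4.4, 6.1, 4, -17.3, 0, -19.3, 255],
  [-5.6, 7.6, 5, -21.7, 0, -24.1, 255],
  [-6.7, 9.1, 6, -26, 0, -29, 255],
  [-7.8, 10.6, 7, -30.3, 0.1, -33.8, 255],
  [-8.9, 12.1, 8, -34.7, 0.1, -38.6, 255],
])

```text
clock: 25.4
eef_pos: [560.3, 78.3, 260.3]
tool_rot: [3.139, 0.734, -3.085]
force: [1.3, -0.5, -0.2]
width: 7.8
```

>>> step_arm([
  [0, 0, 0, 0, 0, 0, 255],
  [0, 0, 0, 0, 0, 0, 255],
  [0, 0, 0, 0, 0, 0, 255],
])

```text
clock: 25.7
eef_pos: [560.2, 80.8, 260.2]
tool_rot: [3.139, 0.733, -3.086]
force: [0.2, 0.2, 0.4]
width: 8.2
```

```bash
python3 ck.py w18; python3 - <<'E'
from hk import *
s=ctrl.read_state();R0=R.from_euler("xyz",s["tool_rot"]);b=(s["eef_pos"],R0)
Rt=toolR(3.3)*fl; e=hookR(3.3)
H=np.array([663.2,85.8,179.1])
for n,p in [("pre",H+e.apply([-60,0,26])),("over",H+[0,0,26]),("down",H),("out",H-Rt.apply([0,0,60]))]:
    print(n,p.round(1)); go(p,Rt,base=b); b=(p,Rt)
E
```

```text
25.75 [-0.05  0.38 -0.3   2.38  2.46  0.42 -1.06] [560.1  81.6 260.2] tip [552.16  81.17 220.96] F [0.19 0.2  0.38] [ 0.13  1.09 -0.42] M [-0.02  0.88  0.01] yaw [ 0.1 -0.   3.4]
pre [603.3  82.3 205.1]
row [ 4.8 -1.9 69.8] [0.16 0.03 0.01]
over [663.2  85.8 205.1]
row [-44.6  -0.   40.1] [0. 0. 0.]
down [663.2  85.8 179.1]
row [17.4  0.  19.3] [0. 0. 0.]
out [623.1  83.5 223.7]
row [ -0.  -0. -60.] [0. 0. 0.]
```

View pics/w18.png

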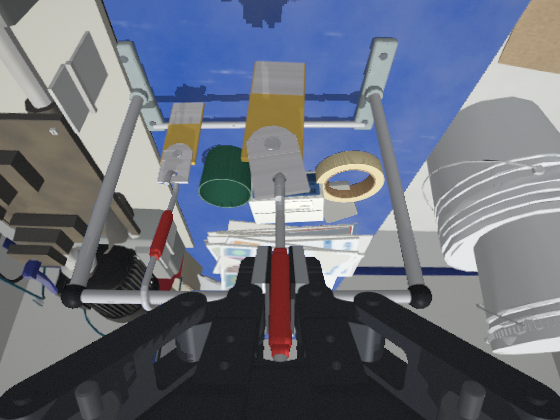

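>>> step_arm([
  [0.3, -0.1, 5, 0.1, 0, 0, 255],
  [1, -0.4, 14, 0.2, 0, 0, 255],
  [1.7, -0.7, 25, 0.2, 0, 0, 255],
  [2.5, -1, 36, 0.2, 0, 0, 255],
  [3.3, -1.3, 48, 0.2, 0, 0, 255],
  [4, -1.6, 59, 0.2, 0, 0, 255],
  [4.5, -1.9, 66, 0.2, 0, 0, 255],
  [4.8, -1.9, 69.8, 0.2, 0, 0, 255],
])

```text
clock: 26.55
eef_pos: [603.5, 81.0, 204.0]
tool_rot: [-3.14, 0.732, -3.083]
force: [-0.5, -1.1, -1.2]
width: 8.1
```

>>> step_arm([
  [-3, 0, 2.7, 0, 0, 0, 255],
  [-8, 0, 7.2, 0, 0, 0, 255],
  [-15, 0, 13.5, 0, 0, 0, 255],
  [-22, 0, 19.8, 0, 0, 0, 255],
  [-30, 0, 27, 0, 0, 0, 255],
  [-37, 0, 33.3, 0, 0, 0, 255],
  [-42, 0, 37.8, 0, 0, 0, 255],
  [-44.6, 0, 40.1, 0, 0, 0, 255],
])

```text
clock: 27.35
eef_pos: [663.0, 84.8, 204.5]
tool_rot: [-3.14, 0.732, -3.082]
force: [-4.9, -1.5, 0.0]
width: 7.8
```

>>> step_arm([
  [0, 0, 0, 0, 0, 0, 255],
  [0, 0, 0, 0, 0, 0, 255],
])

```text
clock: 27.55
eef_pos: [662.6, 84.7, 204.6]
tool_rot: [-3.14, 0.732, -3.082]
force: [-0.1, 0.7, -3.5]
width: 8.3
```

```bash
python3 ck.py w19; python3 - <<'E'
from hk import *
s=ctrl.read_state();R0=R.from_euler("xyz",s["tool_rot"]);b=(s["eef_pos"],R0)
go(np.array([663.2,85.8,179.1]),toolR(3.3)*fl,base=b)
pic('scene','s19',(90,260,150,310),4.5)
E
```

```text
27.6 [-0.03  0.59 -0.27  2.18  2.51  0.43 -1.03] [662.6  84.7 204.6] tip [654.63  84.2  165.45] F [-0.13  0.74 -3.53] [ 0.91  1.11 -4.24] M [-0.1   1.05  0.01] yaw [-0.1  0.   3.3]
row [16.6  1.1 19.4] [-0.03 -0.04  0.09]
```

View pics/s19.png

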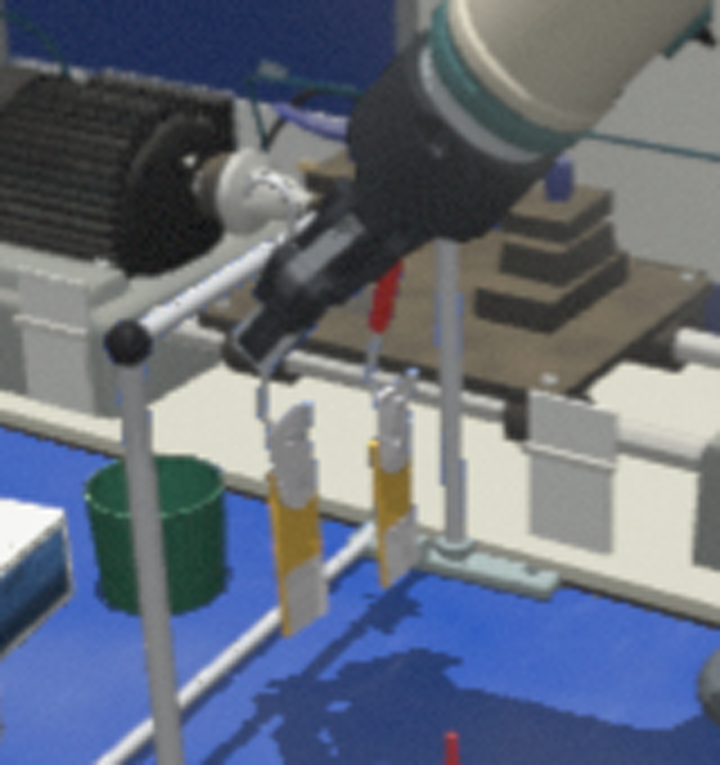

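>>> step_arm([
  [0, 0, 0, 0, 0, 0, 255],
  [0, 0, 0, 0, 0, 0, 255],
  [0, 0, 0, 0, 0, 0, 255],
])

```text
clock: 27.95
eef_pos: [662.7, 84.7, 204.7]
tool_rot: [-3.14, 0.732, -3.082]
force: [1.1, 0.1, -4.5]
width: 8.0
```

```bash
python3 - <<'E'
from hk import *
for i in range(4):
    s=ctrl.read_state();print(s["force"].round(2),s["torque"].round(2),s["eef_pos"].round(2))
    im=ctrl.get_image("top")
cv2.imwrite("pics/t20.png",cv2.resize(im[110:180,240:350],None,fx=6,fy=6,interpolation=2)[:,:,::-1])
pic("wrist","w20")
E
```

```text
[ 1.1   0.13 -4.52] [-0.04  1.35  0.02] [662.67  84.72 204.72]
[-0.01  0.67 -4.13] [-0.02  1.3  -0.01] [662.69  84.73 204.74]
[-0.59  0.13 -4.4 ] [-0.06  1.33  0.01] [662.68  84.73 204.73]
[-0.2   0.35 -5.07] [-0.01  1.39  0.06] [662.69  84.73 204.73]
```

View pics/t20.png

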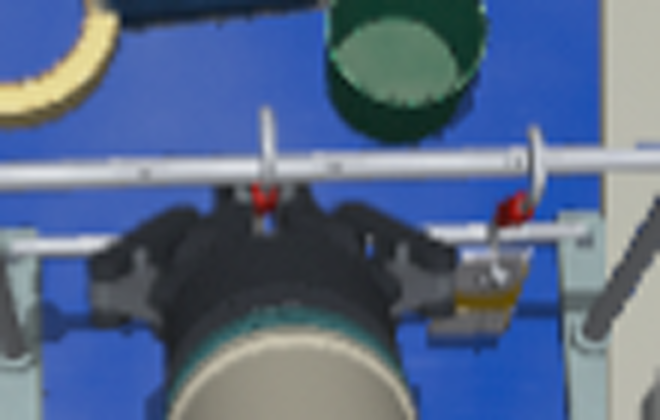

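View pics/w20.png

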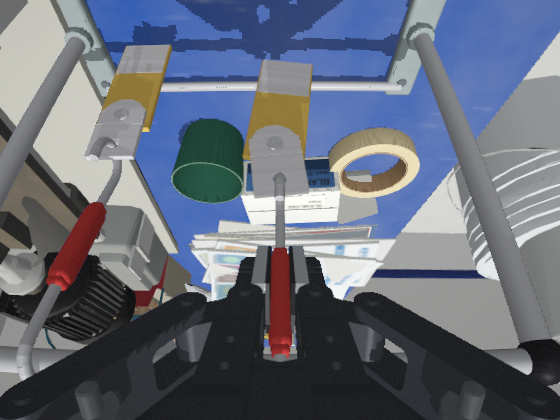

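The steady −4.5 N has a cause. At +26 mm the slanting spine presses on the bar, since it sits only 6.8 mm behind the bar's centre at that height. I'll ease back 2 mm and lower, which widens the gap.

>>> step_arm([
  [1.5, 0, -1.3, 0, 0, 0, 255],
  [4, 0, 1.5, 0, 0, 0, 255],
  [7, 0, 4.8, 0, 0, 0, 255],
  [9.5, 0, 7.6, 0, 0, 0, 255],
  [9.5, 0, 7.6, 0, 0, 0, 255],
  [9.5, 0, 7.6, 0, 0, 0, 255],
])

```text
clock: 28.8
eef_pos: [661.2, 84.5, 192.9]
tool_rot: [-3.14, 0.733, -3.082]
force: [0.4, -0.4, -0.7]
width: 7.8
```

```bash
python3 - <<'E'
from hk import *
for i in range(2):
    s=ctrl.read_state();print(s["force"].round(2),s["torque"].round(2),s["eef_pos"].round(2))
    im=ctrl.get_image("wrist")
R0=R.from_euler("xyz",s["tool_rot"]);b=(s["eef_pos"],R0)
go(np.array([663.2,85.8,179.1]),toolR(3.3)*fl,base=b)
im=np.load("pics/w20.npy");print()
cv2.imwrite("pics/w21z.png",cv2.resize(ctrl.get_image("wrist")[160:270,240:320],None,fx=5,fy=5,interpolation=2)[:,:,::-1])
E
```

```text
[ 0.4  -0.42 -0.74] [-0.07  0.86 -0.05] [661.17  84.5  192.92]
[ 0.01 -0.15 -0.58] [-0.06  0.87 -0.07] [661.24  84.57 193.11]
row [ 7.9  1.1 11.8] [-0.04  0.03  0.07]
```

View pics/w21z.png

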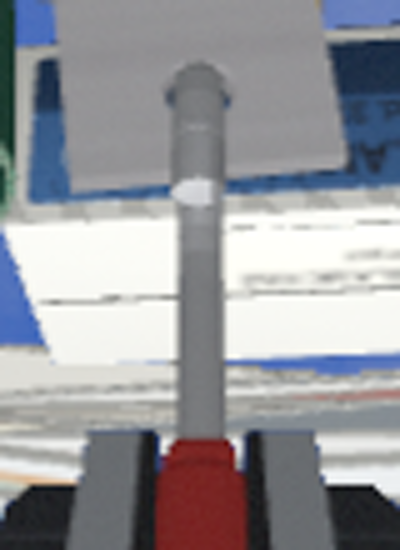

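>>> step_arm([
  [1.5, 0.2, 2.3, 0, 0, 0, 255],
  [3, 0.5, 4.5, 0, 0, 0, 255],
  [4.5, 0.7, 6.7, 0, 0, 0, 255],
  [6, 0.9, 8.9, 0, 0, 0, 255],
  [7, 1, 10.4, 0, 0, 0, 255],
  [7.4, 1, 11.1, 0, 0, 0, 255],
  [7.4, 1, 11.1, 0, 0, 0, 255],
  [7.4, 1, 11.1, 0, 0, 0, 255],
])

```text
clock: 29.75
eef_pos: [663.0, 85.7, 179.9]
tool_rot: [-3.14, 0.733, -3.082]
force: [-0.5, 0.0, -1.0]
width: 7.9
```

```bash
python3 - <<'E'
from hk import *
for i in range(2):
    s=ctrl.read_state();print(s["force"].round(2),s["torque"].round(2),s["eef_pos"].round(2),s["width"])
    im=ctrl.get_image("wrist")
R0=R.from_euler("xyz",s["tool_rot"]);b=(s["eef_pos"],R0)
go(np.array([663.2,85.8,179.1]),toolR(3.3)*fl,base=b)
pic('scene','s22',(90,260,150,310),4.5)
E
```

```text
[-0.55  0.03 -1.04] [-0.03  0.82 -0.04] [662.99  85.65 179.9 ] 7.906374002634687
[-0.21  0.14 -1.1 ] [-0.06  0.84  0.02] [662.99  85.66 179.95] 8.395782678985109
row [0.4 0.1 0.8] [-0.04  0.02  0.08]
```

View pics/s22.png

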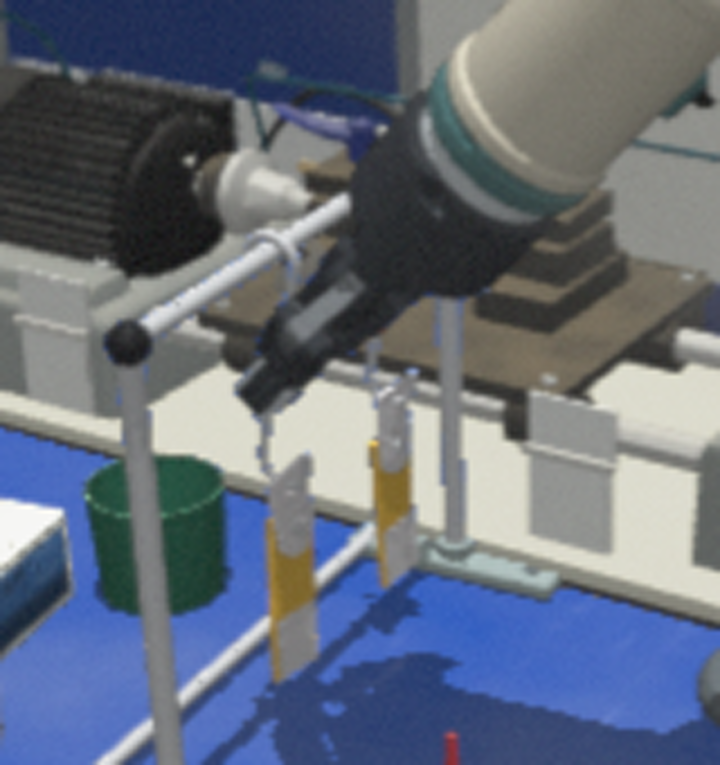

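>>> step_arm([
  [0.3, 0, 0.4, 0, 0, 0, 255],
  [0.6, 0.1, 0.7, 0, 0, 0, 255],
  [0.6, 0.1, 0.8, 0, 0, 0, 255],
  [0.6, 0.1, 0.8, 0, 0, 0, 255],
  [0.6, 0.1, 0.8, 0, 0, 0, 255],
])

```text
clock: 30.4
eef_pos: [663.3, 85.7, 179.2]
tool_rot: [-3.139, 0.734, -3.082]
force: [-0.7, -0.7, 1.7]
width: 8.1
```

```bash
python3 - <<'E'
from hk import *
for i in range(3):
    s=ctrl.read_state();print(s["force"].round(2),s["torque"].round(2),s["eef_pos"].round(2),s["width"])
    im=ctrl.get_image("wrist")
E
```

```text
[-0.72 -0.67  1.72] [-0.09  0.58 -0.04] [663.26  85.73 179.17] 8.065188720635907
[ 0.24 -0.56  1.91] [-0.03  0.55  0.02] [663.24  85.74 179.15] 8.264226975197937
[-0.49  0.28  1.31] [-0.01  0.58 -0.02] [663.23  85.75 179.13] 7.989163714269405
```

The crown rests on the bar (force rose from −1 to +1.6 N). I'll open slowly, then check before retreating.

>>> step_arm([
  [0, 0, 0, 0, 0, 0, 225],
  [0, 0, 0, 0, 0, 0, 215],
  [0, 0, 0, 0, 0, 0, 205],
  [0, 0, 0, 0, 0, 0, 190],
  [0, 0, 0, 0, 0, 0, 160],
  [0, 0, 0, 0, 0, 0, 120],
  [0, 0, 0, 0, 0, 0, 80],
  [0, 0, 0, 0, 0, 0, 80],
])

```text
clock: 31.35
eef_pos: [663.0, 85.8, 178.9]
tool_rot: [-3.14, 0.733, -3.082]
force: [-0.6, -1.2, 0.0]
width: 58.2
```

```bash
python3 - <<'E'
from hk import *
s=ctrl.read_state();print(s["force"].round(2),s["width"])
pic("wrist","w23")
E
```

```text
[-0.62 -1.21  0.03] 58.24408466928777
```

View pics/w23.png

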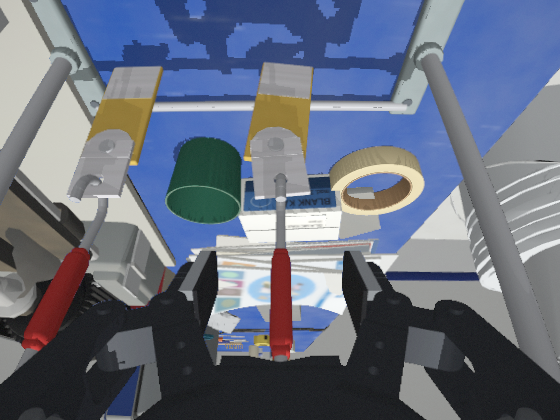

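The hook hangs between the open fingers, with the plate on it. Retreat straight back.

>>> step_arm([
  [0, 0, -5, 0, 0, 0, 80],
  [0, 0, -15, 0, 0, 0, 80],
  [0, 0, -30, 0, 0, 0, 80],
  [0, 0, -50, 0, 0, 0, 80],
  [0, 0, -70, 0, 0, 0, 80],
  [0, 0, -85, 0, 0, 0, 80],
  [0, 0, -95, 0, 0, 0, 80],
  [0, 0, -100, 0, 0, 0, 80],
])

```text
clock: 32.2
eef_pos: [595.7, 82.0, 254.4]
tool_rot: [-3.14, 0.735, -3.082]
force: [-0.2, -0.1, 0.0]
width: 58.6
```

>>> step_arm([
  [0, 0, 0, 0, 0, 0, 80],
  [0, 0, 0, 0, 0, 0, 80],
  [0, 0, 0, 0, 0, 0, 80],
  [0, 0, 0, 0, 0, 0, 80],
  [0, 0, 0, 0, 0, 0, 80],
  [0, 0, 0, 0, 0, 0, 80],
  [0, 0, 0, 0, 0, 0, 80],
  [0, 0, 0, 0, 0, 0, 80],
])

```text
clock: 33.0
eef_pos: [596.2, 81.9, 253.1]
tool_rot: [-3.14, 0.733, -3.082]
force: [-0.5, 0.1, 0.8]
width: 58.6
```

>>> step_arm([
  [0, 0, 0, 0, 0, 0, 80],
  [0, 0, 0, 0, 0, 0, 80],
  [0, 0, 0, 0, 0, 0, 80],
  [0, 0, 0, 0, 0, 0, 80],
  [0, 0, 0, 0, 0, 0, 80],
  [0, 0, 0, 0, 0, 0, 80],
  [0, 0, 0, 0, 0, 0, 80],
  [0, 0, 0, 0, 0, 0, 80],
])

```text
clock: 33.8
eef_pos: [596.2, 82.0, 253.1]
tool_rot: [-3.14, 0.733, -3.082]
force: [0.3, -0.7, -0.2]
width: 58.6
```

>>> step_arm([
  [0, 0, 0, 0, 0, 0, 80],
  [0, 0, 0, 0, 0, 0, 80],
  [0, 0, 0, 0, 0, 0, 80],
  [0, 0, 0, 0, 0, 0, 80],
  [0, 0, 0, 0, 0, 0, 80],
  [0, 0, 0, 0, 0, 0, 80],
  [0, 0, 0, 0, 0, 0, 80],
  [0, 0, 0, 0, 0, 0, 80],
])

```text
clock: 34.6
eef_pos: [596.2, 82.0, 253.1]
tool_rot: [-3.14, 0.733, -3.082]
force: [-0.4, -0.6, -1.2]
width: 58.6
```

```bash
python3 - <<'E'
from h import *
a=pic("wrist","w24"); pic("scene","s24",(90,260,150,310),4.5)
for _ in range(6): b=ctrl.get_image("wrist")
d=np.abs(a.astype(int)-b).max(2)[40:300,200:350]; print("moved px >25:",(d>25).sum(), ctrl.read_state()["clock"])
E
```

```text
moved px >25: 0 35.0
```

The picture limit is reached, so I'll check numerically, by colour blobs against the expected positions.

```bash
python3 - <<'E'
from h import *
def blobs(im,lo,hi,amin):
    m=cv2.inRange(cv2.cvtColor(im,cv2.COLOR_RGB2HSV),lo,hi);n,_,st,c=cv2.connectedComponentsWithStats(m)
    return [(c[i].round(1).tolist(),int(st[i,4]),st[i,:4].tolist()) for i in range(1,n) if st[i,4]>amin]
for n in("w1","w24","scene0","s24"):
    im=np.load(f"pics/{n}.npy"); print(n,"yellow",blobs(im,(18,120,90),(32,255,255),60)); print("  red",blobs(im,(0,170,80),(4,255,255),40),blobs(im,(174,170,80),(180,255,255),40))
print("scene: grip",proj("scene",[665,87,182]),"plate c",proj("scene",[665,87,73]),"bar spot",spot("s_hook","scene"))
print("wrist: grip",proj("wrist",[665,87,182]),"plate c",proj("wrist",[665,87,75]))
E
```

```text
w1 yellow [([174.0, 115.0], 662, [153, 104, 39, 40]), ([263.5, 323.3], 123, [256, 319, 16, 10])]
  red [([144.7, 222.3], 460, [133, 198, 24, 50]), ([281.5, 221.0], 364, [277, 198, 9, 47])] []
w24 yellow [([174.8, 114.0], 917, [151, 89, 45, 56]), ([279.9, 112.8], 897, [257, 98, 44, 44]), ([263.4, 323.4], 123, [256, 319, 16, 10])]
  red [([145.4, 220.2], 698, [131, 194, 29, 55]), ([280.3, 220.1], 538, [275, 194, 12, 52])] [([164.0, 277.5], 111, [154, 265, 23, 19])]
scene0 yellow [([236.7, 200.1], 84, [233, 194, 9, 15]), ([322.9, 200.2], 109, [312, 196, 21, 13])]
  red [([235.8, 151.8], 52, [234, 145, 6, 18]), ([210.7, 170.2], 60, [208, 162, 7, 19])] []
s24 yellow [([236.3, 199.7], 86, [233, 193, 8, 16]), ([213.6, 219.2], 114, [210, 210, 9, 18])]
  red [([211.2, 169.8], 56, [209, 162, 6, 19])] []
scene: grip [[211.33667819 171.33359563]] plate c [[214.59957889 219.3471091 ]] bar spot [(0.56, 212.8, 170.9)]
wrist: grip [[280.28984336 217.73407442]] plate c [[280.44068829 111.60764255]]
```

The hook grip and the plate are where a hung hook and plate should be, within about 1 px in the scene view. Everything is still, and the second plate is where it was. Handing in.

```bash
python3 -c "
from cell import ctrl
print(ctrl.finish_job())"
```

```text
the job is handed in; nothing more can be done
None
```

The plate now hangs by the S-hook on the rail, at the spot the free hook came from, and I handed the job in at about 35 s. No verdict was reported.

**What I did:**
- **Taking the hook:** I gripped it across its flat grip with a 42° lean, and lifted it off the bar.
- **Entering the hole:** I lined the tip up with the tab hole using the wrist camera and fed it up from below. I felt no load and saw no lift of the plate.
- **Drawing the plate out:** It took about 6–7 N to draw the plate out of the clip, and then it swung down onto the lower bend.
- **Hanging it:** I carried it back, lowered the hook until it rested lightly on the bar (about 2.5 N), opened slowly and backed off.

**Last checks:**
- **Position:** The hook grip and plate were within about 1 px of the expected hung position in the scene view. In the wrist view they were within about 2.5 px.
- **Stillness:** Nothing moved between wrist pictures taken 0.3 s apart.
- **Second hook and plate:** The finished plate was within 1 px of its start in the scene view. The second hook's grip was not picked up there, but the wrist view had it within about 2 px.

**What went less well:**
- **Arm limits:** Two arm joints ran into their range limits early on. I fitted a model of the arm and went round another way.
- **Bar contact:** Over the rail I first held the hook too high. Its spine pressed on the bar with about 5 N, under the 14 N limit, for about 1 s before I eased it off.
- **Final view:** My picture limit ran out, so the last check was by colour and position only. I did not check the bottle and tin separately.

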